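# Snap the retaining clip onto a drill-press drive sleeve

### The job

The drill-press head on the bench needs its retaining clip back. Lay the loose black split clip flat on the top face of the spindle pulley with its mouth towards the steel drive sleeve and let go of it; then take the blue-handled clip fork from the rack, and with its blade flat push the clip sideways into the groove at the foot of the sleeve until it snaps fully home, using the fork and not the fingers for that push. Finish with the fork lying flat on the bench, and leave the other tools and things where they are.

Things in the scene. Friction and masses are not known exactly. Their poses are not given: they have to be found in the camera images.
- clip: Loose black spring-steel split clip, 6 mm thick, about 75 g, lying flat. Origin: centre of its ring, on the underside; z up, x towards its open mouth. Ring: outside radius 30 mm, inside 20.5 mm. Grasp it straight across the ring along y, 60 mm wide; the halves are stiff against squeezing. Fully home, its origin is on the sleeve axis and it lies flat on the pulley.
- clip_mouth (a point): Middle of the clip's open mouth, between the ends of the ring, 19 mm ahead of the clip's origin (x), at mid thickness. Two round teeth inside the mouth, 10 mm ahead of the origin, leave a 25 mm gap. The halves spread on springs: pushed along x onto the 30 mm groove, the clip needs 5 to 20 N while its origin goes from 20 to 8 mm before home, then it snaps on.
- clip_tab (a point): End of the clip's back tab, 39 mm behind the clip's origin, at mid thickness. The tab is 12 to 14 mm wide and stands back from two flat shoulders at 30 mm behind the origin, which reach 23 mm to either side. The fork bears on these shoulders with the tab in its notch.
- groove (a point): Point on the axis of the drive sleeve at the height of the spindle pulley's level top face, 226 mm above the bench. The bright face is 136 mm across. Groove: 30 mm diameter, from the face to 9.5 mm above it, so a clip lying on the face slides straight in, from any direction. Fixed.
- sleeve_top (a point): Top of the upright steel drive sleeve, on its axis, 31 mm above the pulley's face. Above the groove the sleeve is 38 mm in diameter, so the clip can be set down from above only with its origin at least 28 mm (best about 35 mm) from the axis, mouth towards it.
- drill_head: Head of a bench drill press, fixed, standing on timber. Origin: on the bench below the sleeve axis; z up, y along the head towards the motor. Its sheet-metal belt pan, 150 to 190 mm high, reaches from y = -85 to 335 mm and x = -100 to 100 mm. The spindle pulley stands at the origin, the motor pulley, equally high, at y = 262 mm. Feed spokes at x = 130 mm are lower. No belt.
- fork: Clip fork: flat steel tool with a blue handle, 175 mm long, 240 g. Origin: middle of the handle at mid thickness; x to the tip, y across the thickness (normal to the blade), z across the width. Handle x = -55 to 55 mm, 30 mm wide, 14 mm thick. At the start on edge (z up) in the rack, origin 55 mm high. Lying flat: origin 7 mm high; both faces are alike. Centre of mass about 20 mm ahead of the origin.
- fork_tip (a point): Middle of the line across the two prong ends at mid thickness, 120 mm ahead of the fork's origin. Blade 6 mm thick, in the middle of the handle's thickness, from x = 55 mm: neck 26 mm wide, head 52 mm. Two square-ended prongs 16 mm wide with a notch between them, 20 mm wide and 22 mm deep.
- fork_butt (a point): Middle of the rear end of the fork's handle, 55 mm behind its origin. The bench between the rack and the drill head, where the clip starts (about 0.48 to 0.62 m ahead of the robot, 0.02 to 0.20 m to its right), is otherwise free, so the fork can be laid down there once the clip is gone.
- rack: Fixed timber tool rack, 190 x 130 mm. Origin: centre of its underside; y along the tools (tips to +y). Three kerfs at x = -55, 0, 55 mm, 17 mm wide, 18 mm deep, floor 40 mm above the bench, in two 16 mm cross-rails about 42 mm before and behind the handle's middle; between the rails a handle is free at both sides (about 41 mm to the next) and lifts straight out.
- scraper: Bystander: flat glue scraper, black handle of the same size as the fork's, plain wide blade, on edge in the rack.
- rasp: Bystander: flat rasp, pale wooden handle of the same size as the fork's, narrow straight dark blade, on edge in the rack.
- chuck: Bystander: dark steel drill chuck standing on the bench, 45 mm across, 72 mm high.
- grease_tin: Bystander: round yellow tin with a steel lid, 73 mm across, 52 mm high.
- screwdriver: Bystander: screwdriver lying on the bench.
- tape_measure: Bystander: grey tape measure standing on the bench, 72 x 42 x 68 mm.
- offcut: Bystander: pine offcut, 110 x 45 x 30 mm.
There are look-alikes about, which are no part of the job. Several things look just like the clip: the one meant starts farthest to the robot's left.

How it is judged:
By the outcome, as a careful person would: the job done as asked, in the order asked, and still so for the second after the job is handed in, with the robot touching nothing.
It also fails if it takes over 72 s, if anything falls off the work surface, if the arm or the gripper's body presses on something with over 40 N, if the wrist force passes 120 N, or if a joint passes its speed limit or range.

### The arm

A 6-joint arm with a two-finger parallel gripper is mounted at the origin on the work surface. World frame = base frame: x ahead of the robot, y to its left, z up, the work surface at z = 0. Lengths are in m, angles in rad, forces in N, time in s.
With the tool pointing down it reaches from about 0.275 to 1 m from the base axis. Payload 8.4 kg.
Tool frame: the origin (TCP) lies midway between the tips of the shut fingers; the grasp point (between the pads) lies 19 mm behind it; z points along the fingers, y is the direction in which the jaws open and shut (so a half turn about z gives the same grasp; the last joint's range is limited). The gripper opens to 85 mm and grips with 20 to 120 N. Pads are 22 mm wide; open, the fingers measure 114 mm over their backs; the gripper's body (76 mm by 85 mm) begins 54 mm behind the grasp point. The pads swing forward as they close: fully open they stand 13 mm farther back than shut.
Start: joints at [1.111, 0.353, 1.633, -0, 1.155, -0.002], TCP at [0.276, 0.561, 0.231] pointing down, gripper open.
Joint ranges: [-2.63, 2.63], [-0.92, 2.1], [0.06, 2.66], [-1.3, 4.44], [0, 2.69], [-3.02, 3.02]. Speed limits (rad/s): [2.22, 2.22, 2.79, 3.14, 3.14, 3.14].

### API

Orientations are given as a unit quaternion [w, x, y, z].
In Python, from workcell import bot, vision gives the robot as it stands.
- The arm moves only by the shell command python3 -m pendant 'ROWS' [OPENING]. ROWS is JSON, a list of rows, each a list of 6 numbers: the shift along the tool's x, y, z in mm, then the turn, a rotation vector about the tool's x, y, z in rad. A call has 1 to 5 rows; each row shifts and turns the pose as measured when the row begins, along the tool's axes as they then stand; what a row does not reach is not made up. A row lasts 1/12 s, in which the tool goes at most 41.7 mm and 7.16 degrees, less where a joint would pass 70% of its speed; a pose out of reach is approached as far as the arm can. A call is refused whole if a number of a shift passes 41.7 or a number of a turn 0.125, either way. A call with a gripper value outside its range is refused whole. OPENING is the opening, from 0 (shut) to 1 (fully open), set as the call begins (- or left out, the last holds). The fingers move at their own pace and stop on an object; the grip force is fixed at half the most. Time passes only in rows, so rows that do not move let the fingers close. It gives the time, the measured TCP pose, the force and the opening at its end, in the units of the state.
- bot.state(): the state, without advancing time (a new reading comes with each control period).
- vision.get_image(name): name is "scene" or "top"; returns the picture (480x640x3 uint8, blue, green, red); there is no depth.
- vision.camera_info(name): a dict with "vertical_fov" (degrees; the focal length in pixels is half the picture's height over the tangent of half this angle, whatever the lens; pixels are square), "cx", "cy" (the principal point, pixels), "rvec" (rotation vector, rad) and "tvec" (3), from world to camera coordinates, as OpenCV has them. Camera axes: x right, y down, z forward; pixel columns grow to the right and rows downward; lengths in m; the calibration is good to about 2 mm. A picture is of the moment at which its call begins. camera_info takes no time and is no camera call.
- bot.close_job(): hands the job in, once; it reports no verdict.
Trained networks look in the newest picture that a camera, given by its name, has taken for a name from the list of things; names that differ only in an ending like _2 or _b are one class to them, and where a whole thing is asked for, a point or a joint stands for the part that bears it (a point fixed in the world has none). Each returns a list of dicts, best first, with "p" (0 to 1); they miss things now and then, are a little off and sometimes report something else, mostly with a low value. They report only what shows in the picture. A call takes as long as a camera call. They do not tell look-alikes from the thing itself.
- vision.boxes_of(camera, label): "centre" ([x, y, z] in m, in the coordinates of the camera as it stood for that picture, good to about 4 mm: the middle of the surface that is visible of it).
- vision.cut_out(camera, label): "region" (480x640 bool, what is visible of it).
The state is a dict: "clock": time; "q": joint angles; "dq": joint speeds; "effort": joint torques, N m; "position": TCP position; "tool_rot": TCP orientation; "ft_force": force on the tool from outside, world axes, zero at the start; "ft_torque": the same for the moment, N m; "finger_gap": opening from 0.0 (shut) to 1.0 (fully open).
Only numpy, scipy, OpenCV 4.12 (cv2) and the standard library are available. Lean on these libraries where they do the work, as an engineer would, in place of code of your own. Each camera call takes 0.05 s, during which the arm holds its last target.

## Working session

There is one attempt and no reset: what is moved stays moved. The work goes in short steps, Python scripts to look and compute and a shell command to move; the robot and the scene stay as the last step left them, time stands still between calls to the robot, and variables do not carry over. Pictures are saved under pics/ and viewed, and the job is handed in when it is done.

```bash
ls; mkdir -p pics; python3 - <<'E'
from workcell import bot, vision
import cv2
print(bot.state())
for n in ("scene","top"):
    im=vision.get_image(n); cv2.imwrite(f"pics/{n}0.png",im); print(n,vision.camera_info(n))
E
```

```text
pics
{'clock': 0.0, 'q': array([ 1.11060243e+00,  3.53648728e-01,  1.63413822e+00, -2.03639543e-05,
        1.15521705e+00, -2.42455376e-03]), 'dq': array([ 1.42669349e-03,  9.19193061e-04,  1.29028552e-03,  9.49801678e-04,
       -4.36178242e-05, -1.22890023e-03]), 'effort': array([ 3.74113326e-03, -6.05223584e+01, -3.42071486e+01,  2.61128998e-04,
        9.12789517e-03,  9.52073833e-06]), 'position': array([0.27602194, 0.56020663, 0.23055958]), 'tool_rot': array([-1.52712827e-04,  2.26887357e-01,  9.73920751e-01, -6.89014700e-04]), 'ft_force': array([ 0.08167028, -0.60359315, -0.22512053]), 'ft_torque': array([ 0.03122651,  0.00993207, -0.10648542]), 'finger_gap': 1.0026258730293856}
scene {'vertical_fov': 49.85686244196005, 'cx': 314.271304743383, 'cy': 245.65658545467016, 'rvec': array([ 1.88950092,  1.32848577, -0.65523495]), 'tvec': array([-0.08856372, -0.19532172,  1.49688217])}
top {'vertical_fov': 56.739071671419, 'cx': 325.4338986357159, 'cy': 241.25032126821557, 'rvec': array([ 2.22074226, -2.16089607,  0.04481967]), 'tvec': array([-0.11759249,  0.53257044,  0.92304279])}
```

View pics/scene0.png

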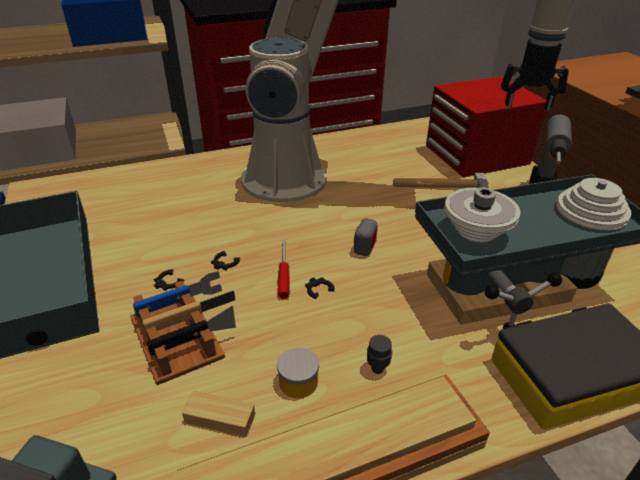

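View pics/top0.png

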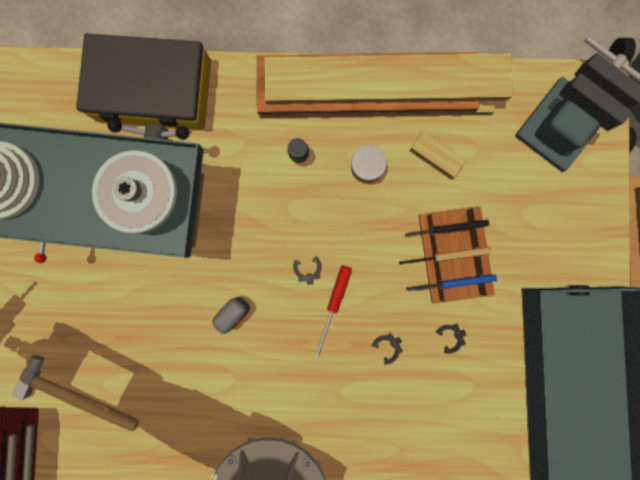

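```bash
cat > h.py <<'E'
from workcell import bot, vision
import cv2, numpy as np
from scipy.spatial.transform import Rotation as R
def cam(n):
    c=vision.camera_info(n); f=240/np.tan(np.radians(c["vertical_fov"]/2))
    return cv2.Rodrigues(c["rvec"])[0],np.array(c["tvec"]),np.array([[f,0,c["cx"]],[0,f,c["cy"]],[0,0,1]])
def toworld(n,p):
    r,t,K=cam(n); return r.T@(np.array(p)-t)
def px2plane(n,uv,z):
    r,t,K=cam(n); d=r.T@np.linalg.inv(K)@np.array([uv[0],uv[1],1.]); o=-r.T@t
    return o+d*(z-o[2])/d[2]
def proj(n,P):
    r,t,K=cam(n); q=K@(r@np.array(P)+t); return q[:2]/q[2]
def tool():
    s=bot.state(); return np.array(s["position"]),R.from_quat(np.array(s["tool_rot"])[[1,2,3,0]]),s
def want(p,rot):
    "total shift in tool axes mm and rotvec tool axes"
    P,Rt,s=tool(); print("shift mm",np.round(Rt.inv().apply(np.array(p)-P)*1000,1),"rotvec",np.round((Rt.inv()*rot).as_rotvec(),3),"clock",round(s["clock"],2),"F",np.round(s["ft_force"],1),"gap",round(s["finger_gap"],3))
E
python3 - <<'E'
from h import *
for n in ("top","scene"):
    vision.get_image(n)
    r,t,K=cam(n); print(n,"pos",-r.T@t)
    for l in ["clip","clip_mouth","clip_tab","groove","sleeve_top","fork","fork_tip","fork_butt","rack","chuck"]:
        for d in vision.boxes_of(n,l)[:4]:
            w=toworld(n,d["centre"]); print(n,l,round(d["p"],2),np.round(w,4),np.round(proj(n,w)))
im=cv2.imread("pics/top0.png")
def crop(x,y,w,h,s): return cv2.resize(im[y:y+h,x:x+w],None,fx=s,fy=s,interpolation=cv2.INTER_CUBIC)
cv2.imwrite("pics/cclip.png",crop(270,240,200,130,4))
cv2.imwrite("pics/crack.png",crop(390,195,120,120,5))
print(bot.state()["clock"])
E
```

```text
top pos [ 0.48833133 -0.1127608   0.94777887]
top clip 0.91 [ 0.3238 -0.249   0.0071] [392. 344.]
top clip 0.79 [ 0.3497 -0.3819  0.003 ] [456. 333.]
top clip 0.65 [ 0.4664 -0.0738  0.0044] [311. 274.]
top clip_mouth 0.89 [ 0.4663 -0.0745  0.0058] [311. 274.]
top clip_mouth 0.73 [ 0.3218 -0.2461  0.0086] [391. 345.]
top clip_mouth 0.54 [ 0.349  -0.3838  0.0076] [457. 334.]
top clip_mouth 0.21 [ 0.7112 -0.0416  0.0727] [297. 151.]
top clip_tab 0.63 [ 0.4671 -0.0726  0.0018] [310. 273.]
top clip_tab 0.61 [ 0.3469 -0.3775  0.0055] [454. 335.]
top groove 0.8 [0.6063 0.2897 0.1618] [106. 192.]
top fork_tip 0.74 [ 0.7122 -0.0413  0.0721] [297. 151.]
top fork_tip 0.6 [ 0.4574 -0.3662  0.0689] [458. 283.]
top fork_tip 0.51 [ 0.4293 -0.1302  0.0232] [337. 293.]
top fork_butt 0.71 [ 0.4576 -0.3683  0.0679] [459. 283.]
top rack 0.87 [ 0.5173 -0.3751  0.0132] [455. 253.]
top chuck 0.65 [ 0.4666 -0.0741  0.0071] [311. 274.]
scene pos [ 1.25949184 -0.35893267  0.75597486]
scene clip 0.83 [ 0.3253 -0.2457  0.0114] [223. 260.]
scene clip 0.71 [ 0.4694 -0.0662  0.0052] [318. 284.]
scene clip 0.53 [ 0
[... 419 characters left out ...]
8  0.0098] [317. 282.]
scene groove 0.78 [0.6513 0.2825 0.1575] [522. 243.]
scene groove 0.51 [ 0.4643 -0.3582  0.0644] [178. 293.]
scene sleeve_top 0.82 [0.6526 0.2839 0.1649] [524. 240.]
scene sleeve_top 0.69 [ 0.4724 -0.0673  0.0087] [318. 284.]
scene fork 0.61 [ 0.468  -0.3577  0.0621] [178. 295.]
scene fork_tip 0.68 [ 0.4636 -0.3597  0.06  ] [177. 295.]
scene fork_tip 0.31 [0.4038 0.0742 0.0527] [366. 236.]
scene fork_butt 0.82 [ 0.4604 -0.3563  0.0592] [179. 294.]
scene fork_butt 0.18 [ 0.5743 -0.3829  0.0139] [177. 354.]
scene rack 0.71 [ 0.5718 -0.3811  0.0144] [178. 353.]
scene rack 0.37 [ 0.5163 -0.3589  0.0609] [181. 312.]
scene chuck 0.79 [ 0.7289 -0.0487  0.0568] [378. 352.]
1.2
```

```bash
python3 - <<'E'
import cv2,numpy as np
a=cv2.imread("pics/cclip.png");b=cv2.imread("pics/crack.png");print(a.shape,b.shape)
E
```

```text
(520, 800, 3) (600, 600, 3)
```

View pics/cclip.png

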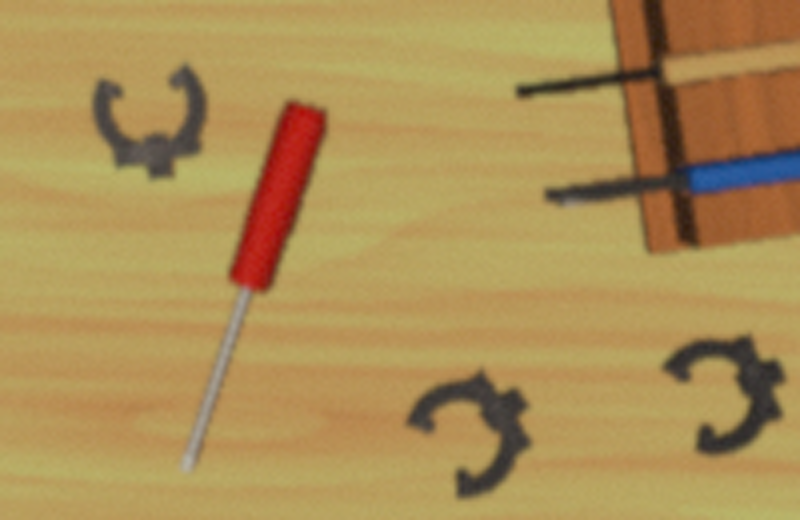

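View pics/crack.png

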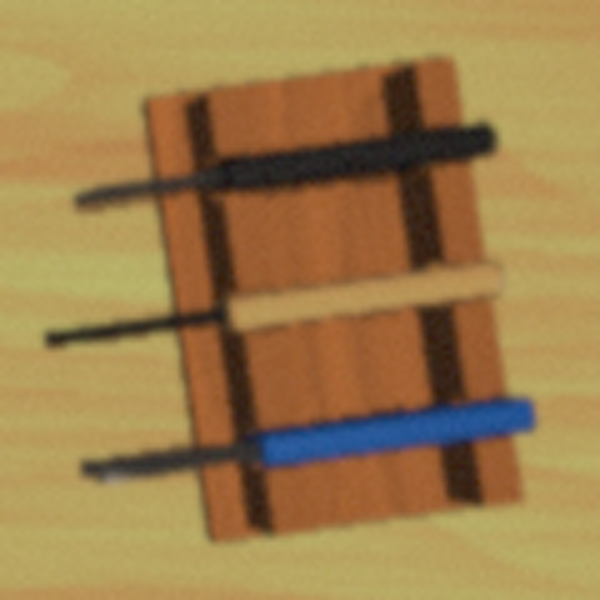

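```bash
python3 - <<'E'
from h import *
im=cv2.imread("pics/top0.png"); sc=cv2.imread("pics/scene0.png")
a=cv2.resize(im[110:270,0:220],None,fx=3.6,fy=3.6,interpolation=cv2.INTER_CUBIC)
b=cv2.resize(sc[100:320,400:640],None,fx=2.6,fy=2.6,interpolation=cv2.INTER_CUBIC)
cv2.imwrite("pics/ha.png",a);cv2.imwrite("pics/hb.png",b)
# sleeve axis: top px guess
for uv,z in [((126,188),.257),((134,191),.226)]: print(uv,z,px2plane("top",uv,z))
for uv,z in [((485,194),.257)]: print(uv,z,px2plane("scene",uv,z))
# bright face ellipse
g=cv2.cvtColor(im,cv2.COLOR_BGR2HSV); x=im[130:250,70:200].astype(int)
m=((x.min(2)>105)).astype(np.uint8)
n,l,s,c=cv2.connectedComponentsWithStats(m); k=1+np.argmax(s[1:,4]); print(s[k],c[k])
cs,_=cv2.findContours((l==k).astype(np.uint8),cv2.RETR_EXTERNAL,cv2.CHAIN_APPROX_NONE)
e=cv2.fitEllipse(cv2.convexHull(max(cs,key=len))); e=((e[0][0]+70,e[0][1]+130),e[1],e[2]); print(e, px2plane("top",e[0],.226), "diam", np.array(e[1])/cam("top")[2][0,0]*(.948-.226))
# clip fit
P=[]
reg=[d for d in vision.cut_out("top","clip")] if 0 else None
E
```

```text
(126, 188) 0.257 [0.59855907 0.21022919 0.257     ]
(134, 191) 0.226 [0.59889072 0.21128755 0.226     ]
(485, 194) 0.257 [0.6069138  0.20714261 0.257     ]
[  21   20   84   84 5216] [62.38937883 61.25440951]
((132.40641021728516, 191.18132400512695), (82.5555648803711, 85.18550872802734), 41.54378890991211) [0.59852272 0.213899   0.226     ] diam [0.13411426 0.13838669]
```

View pics/ha.png

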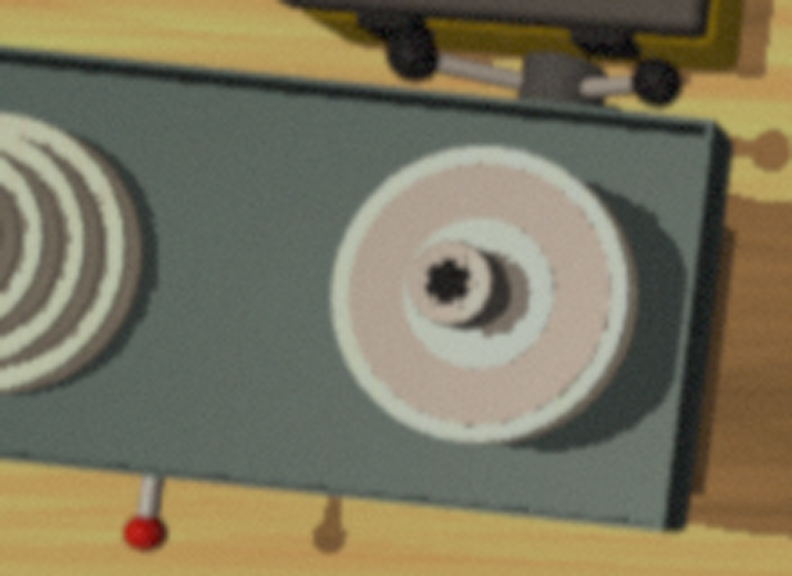

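View pics/hb.png

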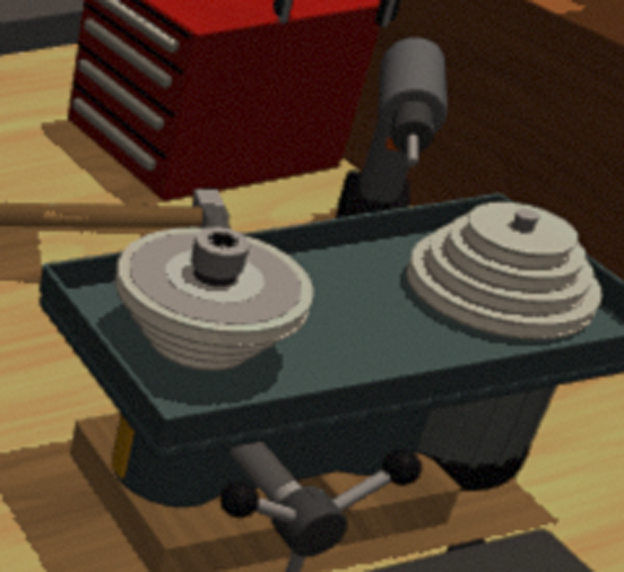

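```bash
cat > clipfit.py <<'E'
from h import *
from scipy.optimize import minimize
def outline():
    # material polygon mask pieces in clip coords (mm)
    a=np.radians(np.linspace(42,318,60))
    ring=np.r_[np.c_[30*np.cos(a),30*np.sin(a)],np.c_[20.5*np.cos(a),20.5*np.sin(a)][::-1]]
    sh=np.array([[-30,-23],[-30,23],[-18,23],[-18,-23]]); 
    tab=np.array([[-39,-6.5],[-39,6.5],[-25,6.5],[-25,-6.5]])
    return [ring,sh,tab]
def render(n,x,y,th,z,roi,S=6):
    u0,v0,w,h=roi; m=np.zeros((h*S,w*S),np.uint8); c,s=np.cos(th),np.sin(th)
    hole=np.zeros_like(m); r,t,K=cam(n)
    def tr(p,zz):
        W=np.c_[x+(c*p[:,0]-s*p[:,1])/1e3,y+(s*p[:,0]+c*p[:,1])/1e3,np.full(len(p),zz)]
        q=(K@(r@W.T+t[:,None])); q=(q[:2]/q[2]).T
        return np.round((q-[u0-.5,v0-.5])*S).astype(np.int32)
    for zz in (z,z+.006):
        mm=np.zeros_like(m)
        for p in outline(): cv2.fillPoly(mm,[tr(p,zz)],255)
        a=np.linspace(0,2*np.pi,60); cv2.fillPoly(mm,[tr(20.5*np.c_[np.cos(a),np.sin(a)],zz)],0)
        m=np.maximum(m,mm)
    return cv2.resize(m,(w,h),interpolation=cv2.INTER_AREA)/255.
def fit(n,im,x,y,th,z=0,half=28,dark=None):
    u,v=proj(n,[x,y,z]); roi=(int(u)-half,int(v)-half,2*half,2*half)
    g=im[roi[1]:roi[1]+roi[3],roi[0]:roi[0]+roi[2]].max(2).astype(float)
    bg=np.median(g); lo=np.percentile(g,2); t=np.clip((bg-g)/(bg-lo),0,1)
    f=lambda p: ((cv2.GaussianBlur(render(n,p[0]/1e3,p[1]/1e3,p[2],z,roi),(0,0),.7)-t)**2).sum()
    best=None
    for d in (-.25,0,.25):
        o=minimize(f,[x*1e3,y*1e3,th+d],method="Nelder-Mead",options=dict(initial_simplex=np.array([x*1e3,y*1e3,th+d])+np.array([[0,0,0],[6,0,0],[0,6,0],[0,0,.2]]),xatol=.05,fatol=.01))
        if best is None or o.fun<best.fun: best=o
    return best.x,best.fun,(t**2).sum()
E
python3 - <<'E'
from clipfit import *
for n in("top","scene"):
    im=cv2.imread(f"pics/{n}0.png"); print(n,fit(n,im,.470,-.07,0.,0,half=18 if n=="top" else 20))
# triangulate sleeve & face
from scipy.optimize import least_squares
obs=[("top",(124.2,188.3),.257),("top",(133.0,191.3),.226),("scene",(484.6,194.2),.257)]
o=least_squares(lambda p:np.concatenate([proj(n,[p[0],p[1],z])-uv for n,uv,z in obs]),[.6,.21]);print(o.x,o.fun.round(1))
E
```

```text
top (array([ 4.82678321e+02, -6.47686198e+01,  2.11332618e-01]), np.float64(20.025291726070485), np.float64(245.29835390946505))
scene (array([ 4.84088817e+02, -6.65694469e+01,  1.97491398e-01]), np.float64(16.238431012108823), np.float64(225.7386782023445))
[0.59901906 0.212438  ] [ 0.4 -0.6  0.3 -0.4  0.3 -2.9]
```

```bash
python3 - <<'E'
from h import *
sc=cv2.imread("pics/scene0.png"); im=cv2.imread("pics/top0.png")
# overlay predicted face circle & sleeve top circle for candidate axis
ax=np.array([.6005,.2115])
a=np.linspace(0,2*np.pi,80)
out=[]
for n,img,(x0,y0,w,h) in (("top",im,(80,140,110,110)),("scene",sc,(430,175,110,110))):
    big=cv2.resize(img[y0:y0+h,x0:x0+w],None,fx=3.6,fy=3.6,interpolation=cv2.INTER_CUBIC)
    for rad,z,c in((.068,.226,(0,0,255)),(.019,.257,(0,255,0))):
        q=np.array([(proj(n,[ax[0]+rad*np.cos(t),ax[1]+rad*np.sin(t),z])-[x0-.5,y0-.5])*3.6 for t in a])
        cv2.polylines(big,[q.round().astype(np.int32)],True,c,1)
    out.append(big)
cv2.imwrite("pics/ov.png",np.hstack(out))
E
```

```text
(no output)
```

View pics/ov.png

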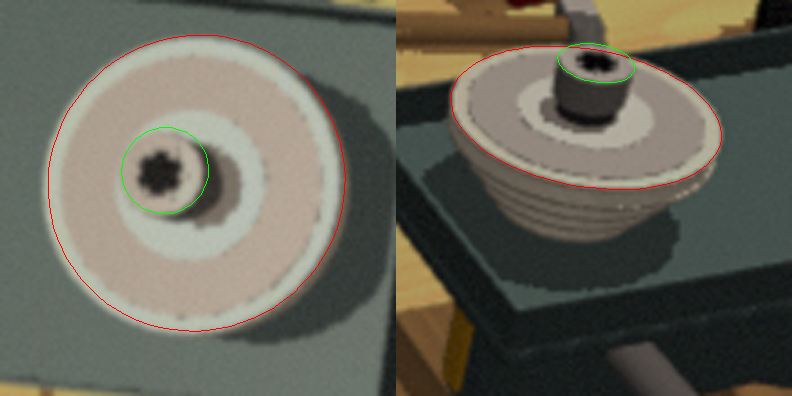

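Candidates for the clip in the top image are the rings at (307,270), (388,348) and (452,338). The one farthest left for the robot (largest y) is (307,270), and the crop confirms it is a split clip with its mouth towards +x. Both camera fits agree to about 2 mm: origin ≈ (0.483, -0.066), yaw ≈ 0.205. The sleeve axis is at ≈ (0.600, 0.213).

```bash
cat >> h.py <<'E'
def down(yaw): # tool z down, tool x at yaw
    c,s=np.cos(yaw),np.sin(yaw); return R.from_matrix(np.array([[c,s,0],[s,-c,0],[0,0,-1]]))
def plan(p,rot,n,vmax=40,wmax=.124):
    P,Rt,s=tool(); p=np.array(p); rows=[]
    for i in range(n):
        k=n-i; d=Rt.inv().apply(p-P)*1000/k; w=(Rt.inv()*rot).as_rotvec()/k
        d*=min(1,vmax/max(np.abs(d).max(),1e-9)); w*=min(1,wmax/max(np.abs(w).max(),1e-9))
        d=np.round(d).astype(int); w=np.round(w,3)
        rows.append([*map(int,d),*map(float,w)]); P=P+Rt.apply(d)/1000; Rt=Rt*R.from_rotvec(w)
    for i in range(0,n,5): print(str(rows[i:i+5]).replace(" ",""))
    print("end err mm",np.round((p-P)*1000,1),"rot",np.round((Rt.inv()*rot).as_rotvec(),3))
E
python3 -c "
from h import *
plan([.483,-.0655,.10],down(.205),20); want([.483,-.0655,.10],down(.205))"
```

```text
[[-23,-24,7,0.0,0.0,0.124],[-26,-20,7,0.0,0.0,0.124],[-28,-17,7,0.0,0.0,0.124],[-30,-14,6,0.0,0.0,0.124],[-32,-10,7,0.0,0.0,0.124]]
[[-32,-6,6,0.0,0.0,0.124],[-33,-2,7,0.0,0.0,0.124],[-33,3,6,0.0,0.0,0.124],[-32,7,7,0.0,0.0,0.124],[-31,10,6,0.0,0.0,0.124]]
[[-30,14,7,0.0,0.0,0.124],[-28,18,6,0.0,0.0,0.124],[-25,21,7,0.0,0.0,0.124],[-22,24,6,0.0,0.0,0.124],[-19,27,7,0.0,0.0,0.124]]
[[-16,29,6,0.0,0.0,0.124],[-12,31,7,0.0,0.0,0.124],[-9,32,6,0.0,0.0,0.124],[-4,33,7,0.0,0.0,0.123],[-1,32,6,0.0,0.0,0.124]]
end err mm [ 0.3 -0.4 -0.3] rot [ 0.  0. -0.]
shift mm [-462.2 -470.3  131.3] rotvec [0.    0.    2.479] clock 1.2 F [0.6 0.  0.1] gap 1.002
```

```bash
python3 -m pendant '[[-23,-24,7,0,0,0.124],[-26,-20,7,0,0,0.124],[-28,-17,7,0,0,0.124],[-30,-14,6,0,0,0.124],[-32,-10,7,0,0,0.124]]' 0.78
python3 -m pendant '[[-32,-6,6,0,0,0.124],[-33,-2,7,0,0,0.124],[-33,3,6,0,0,0.124],[-32,7,7,0,0,0.124],[-31,10,6,0,0,0.124]]'
python3 -m pendant '[[-30,14,7,0,0,0.124],[-28,18,6,0,0,0.124],[-25,21,7,0,0,0.124],[-22,24,6,0,0,0.124],[-19,27,7,0,0,0.124]]'
python3 -c "
from h import *
plan([.483,-.0655,.08],down(.205),10)"
```

```text
clock: 1.62
position: [0.3275, 0.4054, 0.1971]
tool_rot: [-0.001, 0.515, 0.857, 0.004]
ft_force: [0.5, -0.7, 0.3]
finger_gap: 0.779
clock: 2.03
position: [0.3791, 0.2422, 0.1634]
tool_rot: [-0.002, 0.754, 0.657, 0.005]
ft_force: [1.1, 1.5, 0.5]
finger_gap: 0.778
clock: 2.45
position: [0.4317, 0.0783, 0.1293]
tool_rot: [-0.003, 0.919, 0.393, 0.006]
ft_force: [0.6, 0.6, -1.0]
finger_gap: 0.778
[[-7,14,5,-0.0,-0.001,0.06],[-6,14,5,-0.001,-0.001,0.06],[-5,14,5,-0.0,-0.001,0.06],[-4,15,5,-0.001,-0.001,0.06],[-4,15,5,-0.0,-0.002,0.061]]
[[-3,15,5,-0.001,-0.001,0.06],[-2,15,5,-0.0,-0.002,0.061],[0,15,5,-0.001,-0.001,0.06],[0,15,4,-0.0,-0.002,0.061],[1,16,5,-0.001,-0.001,0.06]]
end err mm [0.3 0.5 0.2] rot [ 0. -0.  0.]
```

```bash
python3 -m pendant '[[-13,28,10,-0.001,-0.001,0.12],[-9,29,10,-0.001,-0.002,0.12],[-7,30,10,0,-0.002,0.121],[-2,30,10,-0.001,-0.003,0.121],[1,31,9,-0.001,-0.003,0.121]]'
python3 - <<'E'
from h import *
from clipfit import fit
want([.483,-.0655,.02],down(.205))
for n in("top","scene"):
    im=vision.get_image(n); cv2.imwrite(f"pics/{n}1.png",im)
a=cv2.imread("pics/top1.png")[220:320,250:370];b=cv2.imread("pics/scene1.png")[215:315,260:380]
cv2.imwrite("pics/v1.png",np.hstack([cv2.resize(x,None,fx=3.3,fy=3.3,interpolation=cv2.INTER_CUBIC) for x in(a,b)]))
E
```

```text
clock: 2.87
position: [0.4887, -0.0735, 0.0793]
tool_rot: [-0.001, 0.996, 0.091, 0.003]
ft_force: [-0.1, 0.2, 0.1]
finger_gap: 0.781
shift mm [-4.5 -8.8 59.3] rotvec [-0.001 -0.006 -0.022] clock 2.87 F [-0.1  0.2  0.1] gap 0.781
```

View pics/v1.png

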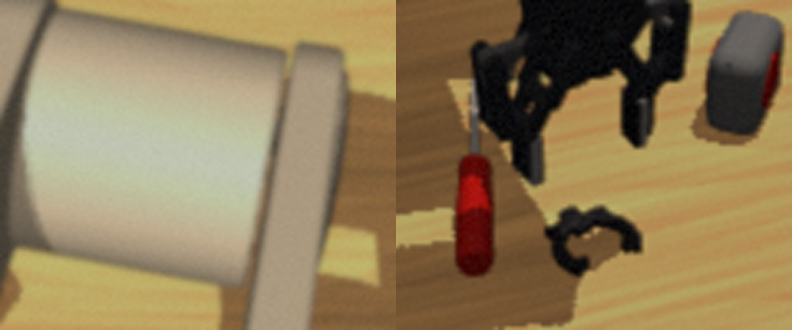

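```bash
python3 -m pendant '[[-2,-4,18,0,-0.003,-0.011],[-2,-5,18,0,-0.003,-0.011],[0,0,18,0,0,0],[0,0,5,0,0,0]]'
python3 -m pendant '[[0,0,4,0,0,0],[0,0,3,0,0,0]]'
python3 -m pendant '[[0,0,2,0,0,0]]'
python3 -m pendant '[[0,0,2,0,0,0]]'
python3 -c "
from h import *
want([.483,-.0655,.0],down(.205))"
```

```text
clock: 3.3
position: [0.4863, -0.0683, 0.0198]
tool_rot: [0.0, 0.995, 0.102, 0.002]
ft_force: [0.2, -0.2, -0.3]
finger_gap: 0.784
clock: 3.47
position: [0.4859, -0.0674, 0.0124]
tool_rot: [0.0, 0.995, 0.103, 0.002]
ft_force: [-0.4, 0.0, -0.5]
finger_gap: 0.775
clock: 3.55
position: [0.4861, -0.0672, 0.0106]
tool_rot: [0.0, 0.995, 0.103, 0.002]
ft_force: [0.3, -0.9, -0.4]
finger_gap: 0.778
clock: 3.63
position: [0.4865, -0.067, 0.009]
tool_rot: [0.0, 0.995, 0.103, 0.002]
ft_force: [-0.3, 0.1, 0.5]
finger_gap: 0.778
shift mm [-3.1 -2.2  9. ] rotvec [ 0.001 -0.004  0.002] clock 3.63 F [-0.3  0.1  0.5] gap 0.778
```

```bash
python3 -m pendant '[[-3,-2,4,0,-0.002,0],[0,0,4,0,0,0],[0,0,2,0,0,0]]'
python3 -m pendant '[[0,0,2,0,0,0]]'
python3 -m pendant '[[0,0,2,0,0,0]]'
python3 -m pendant '[[0,0,2,0,0,0]]'
```

```text
clock: 3.88
position: [0.4842, -0.0656, -0.0002]
tool_rot: [0.001, 0.995, 0.104, 0.003]
ft_force: [-0.5, 0.1, 1.2]
finger_gap: 0.779
clock: 3.97
position: [0.4842, -0.0655, -0.0023]
tool_rot: [0.001, 0.995, 0.104, 0.003]
ft_force: [-0.7, 0.4, -0.4]
finger_gap: 0.778
clock: 4.05
position: [0.4843, -0.0655, -0.0044]
tool_rot: [0.001, 0.995, 0.104, 0.003]
ft_force: [0.4, 0.1, -0.5]
finger_gap: 0.781
clock: 4.13
position: [0.4844, -0.0656, -0.0066]
tool_rot: [0.001, 0.995, 0.104, 0.003]
ft_force: [-0.8, 0.1, -0.4]
finger_gap: 0.779
```

```bash
python3 -m pendant '[[0,0,1,0,0,0],[0,0,0,0,0,0]]'
python3 -m pendant '[[0,0,1,0,0,0],[0,0,0,0,0,0]]'
python3 -m pendant '[[0,0,1,0,0,0],[0,0,0,0,0,0]]'
```

```text
clock: 4.3
position: [0.4845, -0.0656, -0.0065]
tool_rot: [0.001, 0.995, 0.103, 0.003]
ft_force: [0.5, -0.9, 0.3]
finger_gap: 0.779
clock: 4.47
position: [0.4848, -0.0657, -0.0065]
tool_rot: [0.001, 0.995, 0.103, 0.003]
ft_force: [-0.3, 0.1, 0.4]
finger_gap: 0.782
clock: 4.63
position: [0.485, -0.0657, -0.0065]
tool_rot: [0.001, 0.995, 0.103, 0.003]
ft_force: [-1.0, 0.8, 0.1]
finger_gap: 0.78
```

```bash
python3 -m pendant '[[0,0,2,0,0,0]]'
python3 -m pendant '[[0,0,2,0,0,0]]'
```

```text
clock: 4.72
position: [0.4852, -0.0658, -0.0071]
tool_rot: [0.001, 0.995, 0.103, 0.003]
ft_force: [-15.7, 1.5, 69.8]
finger_gap: 0.779
clock: 4.8
position: [0.4852, -0.0658, -0.007]
tool_rot: [0.001, 0.995, 0.103, 0.003]
ft_force: [-13.6, 1.5, 56.9]
finger_gap: 0.781
```

```bash
python3 -m pendant '[[-2,0,-3,0,0,0]]'
python3 -m pendant '[[0,0,0,0,0,0],[0,0,0,0,0,0],[0,0,0,0,0,0]]' 0.6
python3 -m pendant '[[0,0,0,0,0,0],[0,0,0,0,0,0]]'
```

```text
clock: 4.88
position: [0.4836, -0.0662, -0.0034]
tool_rot: [0.001, 0.995, 0.103, 0.003]
ft_force: [0.7, 0.4, -0.2]
finger_gap: 0.778
clock: 5.13
position: [0.4849, -0.0665, -0.0012]
tool_rot: [0.001, 0.995, 0.103, 0.005]
ft_force: [-1.0, -0.8, 0.2]
finger_gap: 0.613
clock: 5.3
position: [0.4852, -0.0665, -0.0014]
tool_rot: [0.001, 0.995, 0.103, 0.005]
ft_force: [-0.4, 0.4, 5.4]
finger_gap: 0.608
```

```bash
python3 -m pendant '[[0,0,0,0,0,0],[0,0,0,0,0,0]]' 0.5
python3 - <<'E'
from h import *
for n in("scene",):
    im=vision.get_image(n); cv2.imwrite(f"pics/{n}2.png",im)
    cv2.imwrite("pics/v2.png",cv2.resize(im[200:320,250:400],None,fx=5,fy=5,interpolation=cv2.INTER_CUBIC))
E
```

```text
clock: 5.47
position: [0.4857, -0.0667, -0.001]
tool_rot: [0.001, 0.995, 0.103, 0.005]
ft_force: [-2.2, 0.9, 8.4]
finger_gap: 0.583
```

View pics/v2.png

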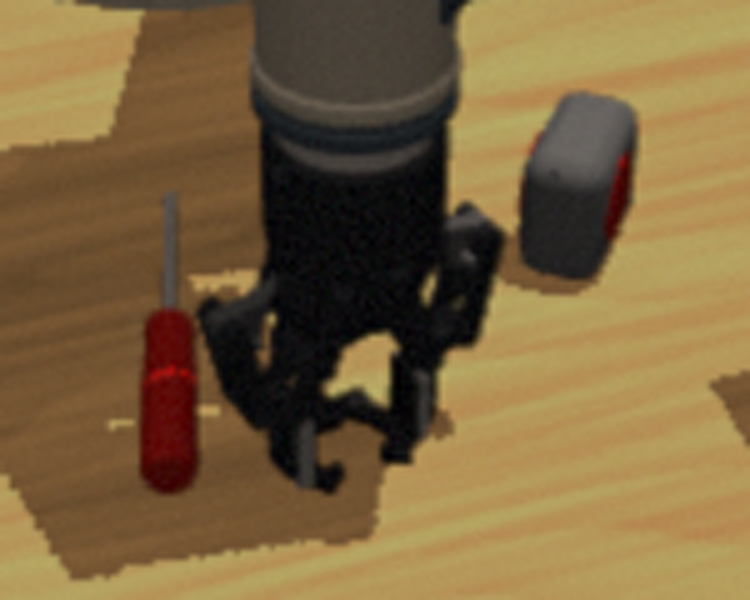

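```bash
python3 -m pendant '[[0,0,-15,0,0,0],[0,0,-35,0,0,0],[0,0,-40,0,0,0],[0,0,-40,0,0,0],[0,0,-40,0,0,0]]' 0.4
python3 - <<'E'
from h import *
im=vision.get_image("scene"); cv2.imwrite(f"pics/scene3.png",im)
cv2.imwrite("pics/v3.png",cv2.resize(im[110:260,230:430],None,fx=4,fy=4,interpolation=cv2.INTER_CUBIC))
plan([.600,.178,.29],down(np.pi/2),12)
E
```

```text
clock: 5.93
position: [0.4774, -0.0657, 0.1647]
tool_rot: [-0.001, 0.995, 0.103, -0.005]
ft_force: [0.7, 0.5, -1.7]
finger_gap: 0.579
[[14,-18,-10,0.0,-0.0,-0.114],[16,-16,-10,0.0,-0.0,-0.114],[17,-14,-10,0.0,-0.0,-0.114],[19,-12,-10,0.0,-0.0,-0.114],[20,-10,-10,0.0,-0.0,-0.114]]
[[21,-8,-10,0.0,-0.0,-0.114],[22,-5,-10,0.0,-0.0,-0.113],[23,-3,-10,0.0,-0.0,-0.114],[23,0,-9,0.0,-0.0,-0.113],[23,3,-10,0.0,-0.0,-0.114]]
[[22,5,-9,0.0,-0.0,-0.113],[21,7,-10,0.0,-0.0,-0.114]]
end err mm [ 0.2 -0.  -0.2] rot [ 0. -0.  0.]
```

View pics/v3.png

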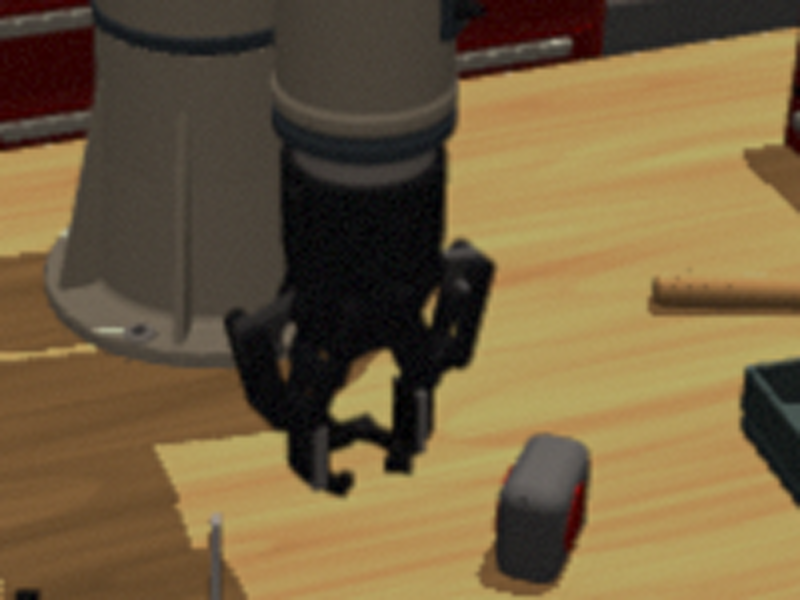

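Clip is held at the tips (image v3 around (345,450)). Moving it over the pulley.

```bash
python3 -m pendant '[[14,-18,-16,0,0,-0.114],[16,-16,-16,0,0,-0.114],[17,-14,-16,0,0,-0.114],[19,-12,-16,0,0,-0.114],[20,-10,-16,0,0,-0.114]]'
python3 -m pendant '[[21,-8,-14,0,0,-0.114],[22,-5,-12,0,0,-0.113],[23,-3,-6,0,0,-0.114],[23,0,-4,0,0,-0.113],[23,3,0,0,0,-0.114]]'
python3 -c "
from h import *
plan([.600,.178,.285],down(np.pi/2),4)"
```

```text
clock: 6.4
position: [0.5303, 0.0352, 0.2558]
tool_rot: [0.001, 0.923, 0.385, 0.0]
ft_force: [1.0, 0.3, -0.7]
finger_gap: 0.577
clock: 6.82
position: [0.5804, 0.1453, 0.2947]
tool_rot: [0.002, 0.768, 0.64, 0.001]
ft_force: [0.6, 0.6, -0.1]
finger_gap: 0.579
[[9,3,2,0.001,0.0,-0.046],[9,4,3,0.001,0.0,-0.045],[8,4,2,0.001,0.0,-0.046],[9,5,3,0.002,0.0,-0.045]]
end err mm [-0.3 -0.3  0.2] rot [-0.  0. -0.]
```

```bash
python3 -m pendant '[[9,3,2,0.001,0,-0.046],[9,4,3,0.001,0,-0.045],[8,4,2,0.001,0,-0.046],[9,5,3,0.001,0,-0.045]]'
python3 - <<'E'
from h import *
want([.600,.180,.245],down(np.pi/2))
for n in("top","scene"):
    im=vision.get_image(n); cv2.imwrite(f"pics/{n}4.png",im)
a=cv2.imread("pics/top4.png")[140:250,80:190];b=cv2.imread("pics/scene4.png")[145:255,430:540]
cv2.imwrite("pics/v4.png",np.hstack([cv2.resize(x,None,fx=3.6,fy=3.6,interpolation=cv2.INTER_CUBIC) for x in(a,b)]))
E
```

```text
clock: 7.15
position: [0.602, 0.184, 0.282]
tool_rot: [-0.0, 0.701, 0.714, -0.0]
ft_force: [0.2, -0.3, -0.8]
finger_gap: 0.577
shift mm [-4. -2. 37.] rotvec [-0.001 -0.     0.018] clock 7.15 F [ 0.2 -0.3 -0.8] gap 0.577
```

View pics/v4.png

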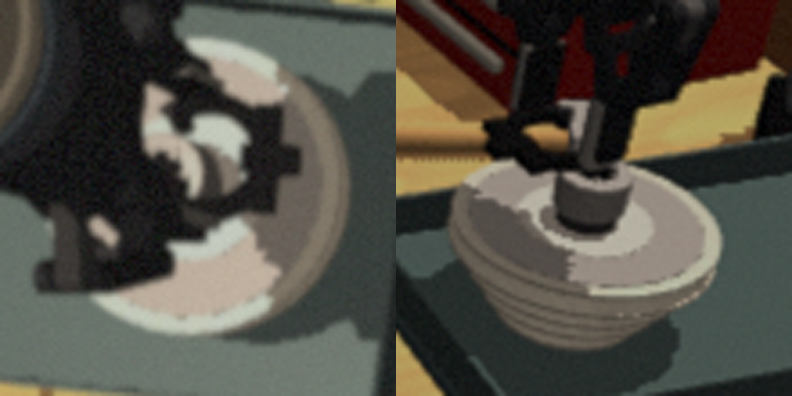

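```bash
python3 - <<'E'
from h import *
P,Rt,s=tool()
for z in (.286,.289): print(px2plane("top",(163.0,184.0),z),px2plane("top",(157.7,184.1),z))
print(P)
E
```

```text
[0.60144782 0.14104662 0.286     ] [0.60108867 0.14904575 0.286     ]
[0.60093503 0.13989606 0.289     ] [0.60057752 0.14785892 0.289     ]
[0.60185924 0.1844868  0.28113819]
```

```bash
python3 -m pendant '[[-2,-2,10,0,0,0.018],[0,0,15,0,0,0],[0,0,15,0,0,0],[0,0,6,0,0,0]]'
python3 -c "
from h import *
want([.600,.182,.2255],down(np.pi/2))"
```

```text
clock: 7.58
position: [0.599, 0.1805, 0.2323]
tool_rot: [-0.0, 0.711, 0.703, -0.001]
ft_force: [-0.8, -0.5, -1.3]
finger_gap: 0.58
shift mm [1.5 1.  6.8] rotvec [-0.001  0.001 -0.011] clock 7.58 F [-0.8 -0.5 -1.3] gap 0.58
```

```bash
python3 -m pendant '[[1,1,3,0,0,-0.01],[0,0,2,0,0,0]]'
python3 -m pendant '[[0,0,1.5,0,0,0]]'
python3 - <<'E'
from h import *
want([.600,.182,.2255],down(np.pi/2))
for n in("top","scene"):
    im=vision.get_image(n); cv2.imwrite(f"pics/{n}5.png",im)
a=cv2.imread("pics/top5.png")[140:250,80:190];b=cv2.imread("pics/scene5.png")[145:255,430:540]
cv2.imwrite("pics/v5.png",np.hstack([cv2.resize(x,None,fx=3.6,fy=3.6,interpolation=cv2.INTER_CUBIC) for x in(a,b)]))
E
```

```text
clock: 7.75
position: [0.5987, 0.1801, 0.2252]
tool_rot: [-0.001, 0.708, 0.706, -0.002]
ft_force: [-1.3, 3.9, 17.7]
finger_gap: 0.579
clock: 7.83
position: [0.5988, 0.1801, 0.225]
tool_rot: [-0.001, 0.709, 0.705, -0.001]
ft_force: [-7.7, 0.2, 20.4]
finger_gap: 0.578
shift mm [ 1.9  1.1 -0.5] rotvec [-0.003  0.001 -0.005] clock 7.83 F [-7.7  0.2 20.4] gap 0.578
```

View pics/v5.png

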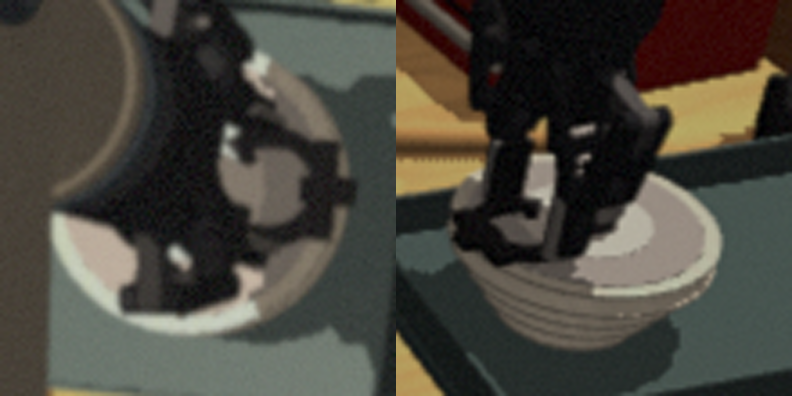

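```bash
python3 -m pendant '[[0,0,-1,0,0,0]]'
python3 -m pendant '[[0,0,0,0,0,0],[0,0,0,0,0,0],[0,0,0,0,0,0]]' 0.78
python3 -m pendant '[[0,0,-10,0,0,0],[0,0,-25,0,0,0],[0,0,-35,0,0,0],[0,0,-30,0,0,0]]'
python3 - <<'E'
from h import *
for n in("top","scene"):
    im=vision.get_image(n); cv2.imwrite(f"pics/{n}6.png",im)
a=cv2.imread("pics/top6.png")[140:250,80:190];b=cv2.imread("pics/scene6.png")[145:255,430:540]
cv2.imwrite("pics/v6.png",np.hstack([cv2.resize(x,None,fx=3.6,fy=3.6,interpolation=cv2.INTER_CUBIC) for x in(a,b)]))
E
```

```text
clock: 8.02
position: [0.5988, 0.18, 0.227]
tool_rot: [-0.001, 0.709, 0.705, -0.001]
ft_force: [0.1, 0.8, -0.2]
finger_gap: 0.575
clock: 8.27
position: [0.5998, 0.1798, 0.2288]
tool_rot: [0.0, 0.709, 0.705, 0.0]
ft_force: [0.2, -0.9, -0.1]
finger_gap: 0.78
clock: 8.6
position: [0.5963, 0.1786, 0.326]
tool_rot: [-0.003, 0.71, 0.704, -0.006]
ft_force: [0.9, 0.5, 0.2]
finger_gap: 0.78
```

View pics/v6.png

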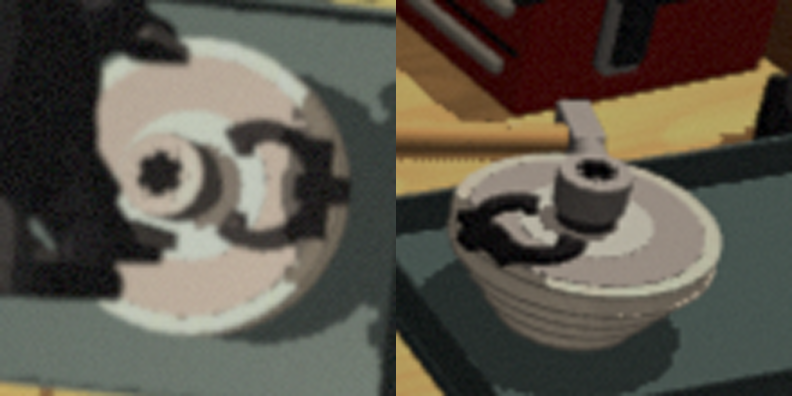

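```bash
python3 - <<'E'
from h import *
im=cv2.imread("pics/top0.png"); hsv=cv2.cvtColor(im,cv2.COLOR_BGR2HSV)
m=cv2.inRange(hsv,(100,120,50),(130,255,255)); m[:,:390]=0;m[:,520:]=0;m[:200]=0;m[320:]=0
p=np.argwhere(m)[:,::-1].astype(np.float32); r=cv2.minAreaRect(p); b=cv2.boxPoints(r); print(len(p),r)
c=p.mean(0); v=np.linalg.svd(p-c,full_matrices=False)[2][0]; t=(p-c)@v; e0=c+v*t.min();e1=c+v*t.max()
for z in(.062,.070):
    a,b2=px2plane("top",e0,z),px2plane("top",e1,z); print(z,a,b2,"len",np.linalg.norm(a-b2),"mid",(a+b2)/2,"ang",np.degrees(np.arctan2(*(a-b2)[[1,0]])))
sc=cv2.imread("pics/scene0.png"); hs=cv2.cvtColor(sc,cv2.COLOR_BGR2HSV)
m=cv2.inRange(hs,(100,120,50),(130,255,255)); m[:,:120]=0;m[:,240:]=0;m[:270]=0;m[330:]=0
p=np.argwhere(m)[:,::-1].astype(np.float32); c=p.mean(0); v=np.linalg.svd(p-c,full_matrices=False)[2][0]; t=(p-c)@v; e0=c+v*t.min();e1=c+v*t.max()
print(len(p),e0,e1)
for z in(.055,.062): 
    a,b2=px2plane("scene",e0,z),px2plane("scene",e1,z); print(z,a,b2,"len",np.linalg.norm(a-b2),"mid",(a+b2)/2,"ang",np.degrees(np.arctan2(*(a-b2)[[1,0]])))
cv2.imwrite("pics/v7.png",cv2.resize(sc[255:385,110:250],None,fx=4.5,fy=4.5,interpolation=cv2.INTER_CUBIC))
E
```

```text
336 ((468.20819091796875, 280.7696228027344), (7.419419288635254, 54.3311767578125), 83.2901611328125)
0.062 [ 0.47085262 -0.44156214  0.062     ] [ 0.453573   -0.33542999  0.062     ] len 0.10752961404245746 mid [ 0.46221281 -0.38849607  0.062     ] ang -80.7526820282835
0.07 [ 0.47101048 -0.43859254  0.07      ] [ 0.45388693 -0.33341893  0.07      ] len 0.10655844963366128 mid [ 0.4624487  -0.38600574  0.07      ] ang -80.7526820282835
495 [188.58868 288.72122] [134.09651 307.35834]
0.055 [ 0.44787559 -0.33567591  0.055     ] [ 0.46593868 -0.44298713  0.055     ] len 0.10882082991285083 mid [ 0.45690714 -0.38933152  0.055     ] ang 99.55470927735293
0.062 [ 0.45598046 -0.33590815  0.062     ] [ 0.47386318 -0.44214775  0.062     ] len 0.10773413500774796 mid [ 0.46492182 -0.38902795  0.062     ] ang 99.55470927735283
```

View pics/v7.png

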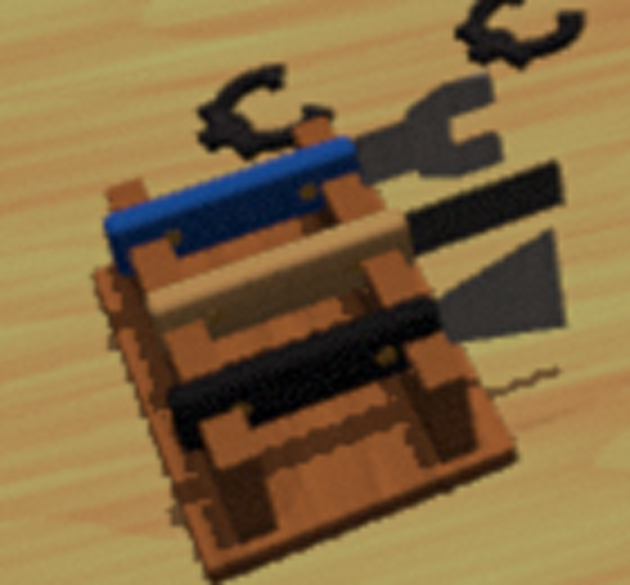

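Top crop: clip lies flat on the pulley, mouth facing the sleeve, released. In the scene crop the fork (blue handle, notched head at about (460,130)) is clear of its neighbours. Next, the fork.

```bash
python3 -c "
from h import *
plan([.462,-.387,.12],down(np.radians(99.4)),16)"
```

```text
[[-35,-8,13,-0.0,0.0,-0.011],[-35,-9,13,-0.0,0.0,-0.011],[-35,-9,13,-0.0,0.0,-0.011],[-35,-9,13,-0.0,0.0,-0.011],[-35,-10,13,-0.0,0.0,-0.011]]
[[-35,-10,13,-0.0,0.0,-0.011],[-35,-11,13,-0.0,0.0,-0.011],[-35,-11,13,-0.0,0.0,-0.01],[-35,-11,13,-0.0,0.0,-0.011],[-34,-12,14,-0.0,0.0,-0.01]]
[[-34,-12,13,-0.001,0.0,-0.011],[-34,-12,14,-0.0,0.0,-0.01],[-34,-13,13,-0.001,0.0,-0.011],[-34,-13,14,-0.0,0.0,-0.01],[-34,-14,13,-0.001,0.0,-0.011]]
[[-35,-14,13,-0.0,0.001,-0.01]]
end err mm [ 0.3  0.3 -0.5] rot [-0. -0. -0.]
```

```bash
python3 -m pendant '[[-35,-8,8,0,0,-0.011],[-35,-9,10,0,0,-0.011],[-35,-9,13,0,0,-0.011],[-35,-9,13,0,0,-0.011],[-35,-10,13,0,0,-0.011]]' 0.42
python3 -m pendant '[[-35,-10,13,0,0,-0.011],[-35,-11,13,0,0,-0.011],[-35,-11,13,0,0,-0.01],[-35,-11,13,0,0,-0.011],[-34,-12,14,0,0,-0.01]]'
python3 -m pendant '[[-34,-12,13,0,0,-0.011],[-34,-12,14,0,0,-0.01],[-34,-13,13,0,0,-0.011],[-34,-13,14,0,0,-0.01],[-34,-14,13,0,0,-0.011]]'
python3 - <<'E'
from h import *
want([.462,-.387,.10],down(np.radians(99.4)))
for n in("top","scene"):
    im=vision.get_image(n); cv2.imwrite(f"pics/{n}8.png",im)
cv2.imwrite("pics/v8.png",np.hstack([cv2.resize(cv2.imread("pics/top8.png")[195:315,390:510],None,fx=3.3,fy=3.3),cv2.resize(cv2.imread("pics/scene8.png")[240:360,110:230],None,fx=3.3,fy=3.3)]))
E
```

```text
clock: 9.12
position: [0.5599, 0.0051, 0.2782]
tool_rot: [0.003, 0.686, 0.727, 0.005]
ft_force: [0.9, -0.5, -0.4]
finger_gap: 0.424
clock: 9.53
position: [0.517, -0.1807, 0.2105]
tool_rot: [0.005, 0.665, 0.747, 0.006]
ft_force: [1.6, -0.7, 0.2]
finger_gap: 0.421
clock: 9.95
position: [0.4747, -0.3668, 0.1408]
tool_rot: [0.006, 0.644, 0.765, 0.006]
ft_force: [1.6, 0.2, -0.4]
finger_gap: 0.423
shift mm [-17.6 -16.6  40.6] rotvec [0.017 0.002 0.007] clock 9.95 F [ 1.6  0.2 -0.4] gap 0.423
```

View pics/v8.png

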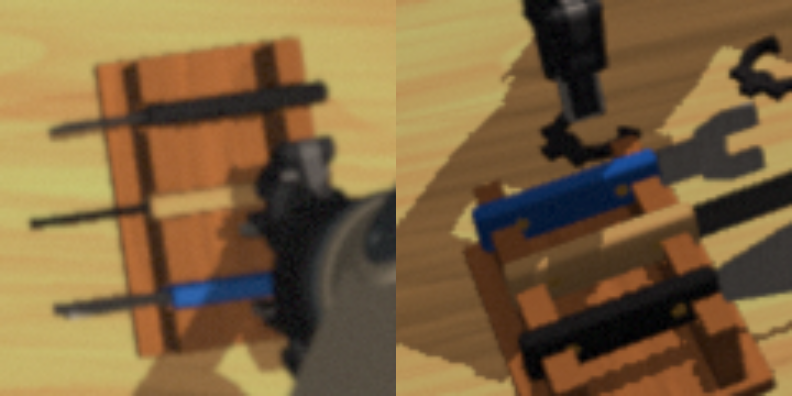

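```bash
python3 -m pendant '[[-9,-8,13,0.008,0.001,0.004],[-9,-9,13,0.008,0.001,0.003],[0,0,15,0,0,0],[0,0,14,0,0,0]]'
python3 - <<'E'
from h import *
want([.462,-.387,.042],down(np.radians(99.4)))
for n in("top","scene"):
    im=vision.get_image(n); cv2.imwrite(f"pics/{n}9.png",im)
cv2.imwrite("pics/v9.png",np.hstack([cv2.resize(cv2.imread("pics/top9.png")[195:315,390:510],None,fx=3.3,fy=3.3),cv2.resize(cv2.imread("pics/scene9.png")[240:360,110:230],None,fx=3.3,fy=3.3)]))
E
```

```text
clock: 10.38
position: [0.4598, -0.3936, 0.0848]
tool_rot: [0.001, 0.65, 0.76, -0.0]
ft_force: [0.1, 0.5, -0.6]
finger_gap: 0.417
shift mm [ 6.3  3.2 42.8] rotvec [ 0.001  0.003 -0.008] clock 10.38 F [ 0.1  0.5 -0.6] gap 0.417
```

View pics/v9.png

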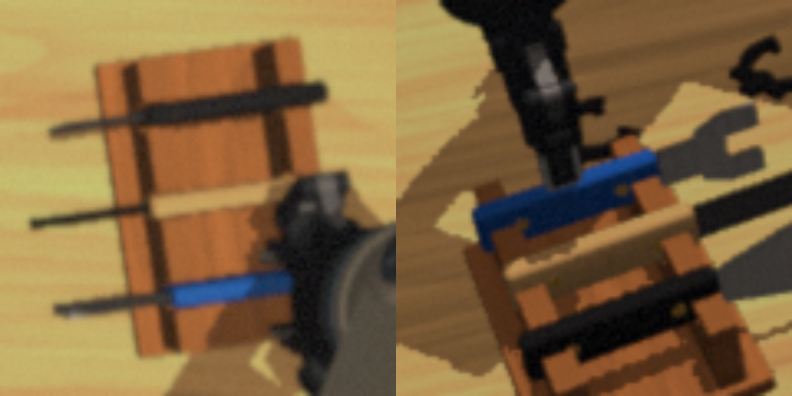

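```bash
python3 -m pendant '[[6,3,6,0,0,-0.004],[0,0,3,0,0,0]]'
python3 -c "
from h import *
want([.462,-.387,.042],down(np.radians(99.4)))"
```

```text
clock: 10.65
position: [0.4614, -0.3852, 0.0748]
tool_rot: [-0.0, 0.648, 0.762, -0.0]
ft_force: [-0.7, 0.3, -0.4]
finger_gap: 0.42
shift mm [-1.9  0.3 32.8] rotvec [-0.001  0.    -0.003] clock 10.65 F [-0.7  0.3 -0.4] gap 0.42
```

```bash
python3 -m pendant '[[0,0,10,0,0,0]]'
python3 -m pendant '[[-1,0,11,0,0,0],[0,0,8,0,0,0]]'
python3 -m pendant '[[0,0,0,0,0,0],[0,0,0,0,0,0],[0,0,0,0,0,0],[0,0,0,0,0,0]]' 0
python3 -c "
from h import *
want([.462,-.387,.042],down(np.radians(99.4)))"
```

```text
clock: 10.73
position: [0.4628, -0.3855, 0.0661]
tool_rot: [0.001, 0.648, 0.762, -0.0]
ft_force: [1.1, -0.9, -0.8]
finger_gap: 0.418
clock: 10.9
position: [0.4638, -0.3862, 0.0464]
tool_rot: [0.002, 0.647, 0.762, -0.0]
ft_force: [-0.7, 0.1, -0.1]
finger_gap: 0.422
clock: 11.23
position: [0.4631, -0.3854, 0.0443]
tool_rot: [0.001, 0.647, 0.763, -0.0]
ft_force: [0.0, 0.2, -2.3]
finger_gap: 0.15
shift mm [-1.4 -1.3  2.3] rotvec [ 0.     0.001 -0.   ] clock 11.23 F [ 0.   0.2 -2.3] gap 0.15
```

```bash
python3 -m pendant '[[0,0,0,0,0,0],[0,0,-8,0,0,0],[0,0,-15,0,0,0],[0,0,-30,0,0,0],[0,0,-35,0,0,0]]'
python3 - <<'E'
from h import *
for n in("top","scene"):
    im=vision.get_image(n); cv2.imwrite(f"pics/{n}10.png",im)
cv2.imwrite("pics/v10.png",np.hstack([cv2.resize(cv2.imread("pics/top10.png")[195:315,390:510],None,fx=3.3,fy=3.3),cv2.resize(cv2.imread("pics/scene10.png")[200:350,90:240],None,fx=2.64,fy=2.64)]))
plan([.54,-.10,.13],down(np.pi/2),10)
E
```

```text
clock: 11.65
position: [0.4587, -0.3819, 0.1285]
tool_rot: [-0.006, 0.647, 0.762, -0.001]
ft_force: [0.2, -0.9, -2.3]
finger_gap: 0.149
[[27,12,0,-0.0,-0.0,0.016],[27,12,0,-0.0,-0.0,0.016],[27,11,1,-0.0,-0.0,0.016],[27,11,0,-0.0,0.0,0.016],[28,11,1,-0.0,0.0,0.017]]
[[28,10,0,-0.0,0.0,0.016],[28,10,1,-0.0,0.0,0.017],[28,9,0,-0.0,0.0,0.016],[28,9,1,-0.001,0.0,0.017],[29,8,0,-0.0,0.0,0.016]]
end err mm [-0.1 -0.4 -0.1] rot [-0.  0.  0.]
```

View pics/v10.png

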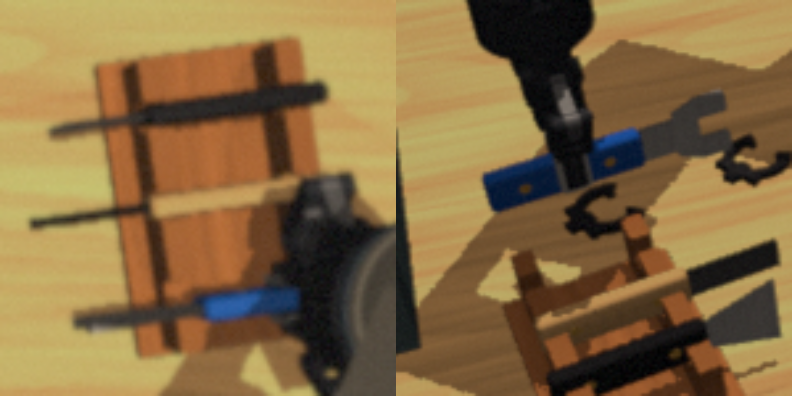

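```bash
python3 -c "
from h import *
plan([.545,-.11,.10],down(np.pi/2)*R.from_rotvec([.6,0,0]),9)"
```

```text
[[29,14,4,0.066,0.005,0.018],[29,14,3,0.066,0.005,0.018],[29,13,2,0.066,0.006,0.017],[29,13,2,0.067,0.005,0.018],[30,13,1,0.066,0.006,0.017]]
[[30,12,0,0.067,0.005,0.018],[30,11,-1,0.066,0.006,0.017],[30,11,-1,0.067,0.005,0.018],[30,11,-1,0.066,0.006,0.017]]
end err mm [-0.1 -0.1  0.3] rot [ 0. -0.  0.]
```

```bash
python3 -m pendant '[[29,14,4,0.066,0.005,0.018],[29,14,3,0.066,0.005,0.018],[29,13,2,0.066,0.006,0.017],[29,13,2,0.067,0.005,0.018],[30,13,1,0.066,0.006,0.017]]'
python3 -m pendant '[[30,12,0,0.067,0.005,0.018],[30,11,-1,0.066,0.006,0.017],[30,11,-1,0.067,0.005,0.018],[26,9,-1,0.066,0.006,0.017],[0,0,0,0,0,0]]'
python3 - <<'E'
from h import *
want([.545,-.11,.018],down(np.pi/2)*R.from_rotvec([.6,0,0])); print(bot.state()["q"].round(2))
for n in("top","scene"):
    im=vision.get_image(n); cv2.imwrite(f"pics/{n}11.png",im)
cv2.imwrite("pics/v11.png",np.hstack([cv2.resize(cv2.imread("pics/top11.png")[180:330,240:400],None,fx=2.5,fy=2.5),cv2.resize(cv2.imread("pics/scene11.png")[180:330,220:380],None,fx=2.5,fy=2.5)]))
E
```

```text
clock: 12.17
position: [0.508, -0.2364, 0.119]
tool_rot: [-0.114, 0.677, 0.716, -0.122]
ft_force: [0.2, 0.1, -2.8]
finger_gap: 0.151
clock: 12.58
position: [0.5485, -0.1074, 0.0997]
tool_rot: [-0.211, 0.681, 0.667, -0.218]
ft_force: [-1.1, -1.0, -1.9]
finger_gap: 0.151
shift mm [-1.3 44.4 68.7] rotvec [-0.016  0.004 -0.022] clock 12.58 F [-1.1 -1.  -1.9] gap 0.151
[-0.14  0.74  1.44 -0.09  1.57 -0.09]
```

View pics/v11.png

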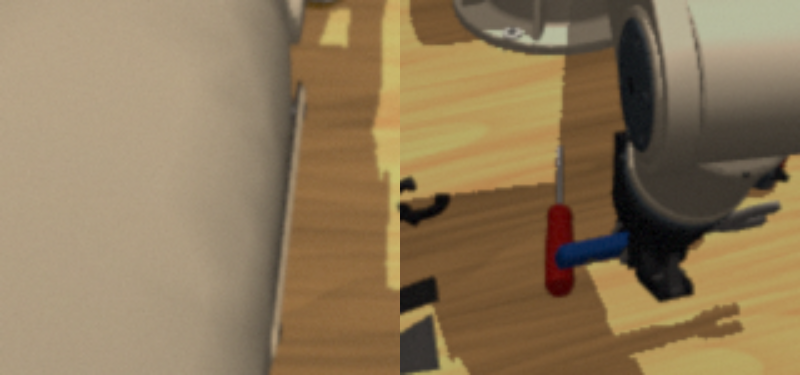

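```bash
python3 -m pendant '[[0,11,16,-0.008,0,-0.01],[0,10,16,-0.008,0,-0.01],[0,9,15,0,0,0],[0,4,7,0,0,0]]'
python3 -c "
from h import *
want([.545,-.11,.018],down(np.pi/2)*R.from_rotvec([.6,0,0]))"
```

```text
clock: 13.02
position: [0.5458, -0.1167, 0.0382]
tool_rot: [-0.201, 0.678, 0.677, -0.207]
ft_force: [-1.4, -0.6, -1.9]
finger_gap: 0.155
shift mm [ 6.9 10.5 17.3] rotvec [ 0.015  0.007 -0.004] clock 13.02 F [-1.4 -0.6 -1.9] gap 0.155
```

```bash
python3 -m pendant '[[0,6,9,0,0,0],[0,2,3,0,0,0]]'
python3 -m pendant '[[0,1.2,1.8,0,0,0]]'
python3 -m pendant '[[0,1.2,1.8,0,0,0]]'
python3 -c "
from h import *
want([.545,-.11,.018],down(np.pi/2)*R.from_rotvec([.6,0,0]))"
```

```text
clock: 13.18
position: [0.5447, -0.119, 0.0233]
tool_rot: [-0.201, 0.678, 0.676, -0.206]
ft_force: [-0.5, -0.2, -2.1]
finger_gap: 0.149
clock: 13.27
position: [0.5445, -0.1198, 0.0211]
tool_rot: [-0.201, 0.679, 0.676, -0.206]
ft_force: [0.6, 0.2, -0.9]
finger_gap: 0.153
clock: 13.35
position: [0.5446, -0.1203, 0.0192]
tool_rot: [-0.201, 0.679, 0.676, -0.206]
ft_force: [0.4, -0.1, -1.9]
finger_gap: 0.153
shift mm [10.3  0.9  0.7] rotvec [ 0.017  0.006 -0.007] clock 13.35 F [ 0.4 -0.1 -1.9] gap 0.153
```

```bash
python3 -m pendant '[[0,0,0,0,0,0],[0,0,0,0,0,0],[0,0,0,0,0,0]]' 0.3
python3 -m pendant '[[0,0,-4,0,0,0],[0,0,-8,0,0,0],[0,0,-12,0,0,0],[0,0,-20,0,0,0],[0,0,-30,0,0,0]]'
python3 - <<'E'
from h import *
for n in("top","scene"):
    im=vision.get_image(n); cv2.imwrite(f"pics/{n}12.png",im)
cv2.imwrite("pics/v12.png",np.hstack([cv2.resize(cv2.imread("pics/top12.png")[180:330,240:400],None,fx=2.5,fy=2.5),cv2.resize(cv2.imread("pics/scene12.png")[230:380,240:400],None,fx=2.5,fy=2.5)]))
E
```

```text
clock: 13.6
position: [0.5455, -0.1208, 0.0206]
tool_rot: [-0.2, 0.679, 0.676, -0.205]
ft_force: [-0.2, -0.1, 0.0]
finger_gap: 0.3
clock: 14.02
position: [0.5845, -0.1196, 0.0844]
tool_rot: [-0.203, 0.678, 0.675, -0.208]
ft_force: [0.9, 0.3, 0.5]
finger_gap: 0.302
```

View pics/v12.png

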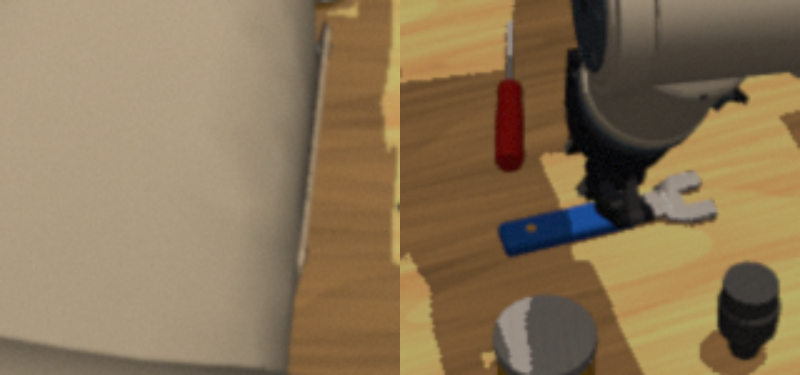

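```bash
python3 -m pendant '[[0,0,-30,-0.12,0,0],[0,0,-25,-0.12,0,0],[0,0,-20,-0.12,0,0],[0,0,-20,-0.12,0,0],[0,0,-10,-0.12,0,0]]' 0.5
python3 - <<'E'
from h import *
want([.56,-.12,.15],down(np.pi/2))
im=vision.get_image("scene"); cv2.imwrite("pics/scene13.png",im)
cv2.imwrite("pics/v13.png",cv2.resize(im[270:370,260:400],None,fx=5,fy=5,interpolation=cv2.INTER_CUBIC))
t=vision.get_image("top"); cv2.imwrite("pics/top13.png",t)
for l in("fork","fork_tip"):
  for d in vision.boxes_of("top",l)[:3]: print(l,d["p"],toworld("top",d["centre"]))
E
```

```text
clock: 14.53
position: [0.6355, -0.1182, 0.1816]
tool_rot: [0.013, 0.707, 0.707, 0.007]
ft_force: [-0.3, 0.4, -0.6]
finger_gap: 0.502
shift mm [ -1.5 -76.4  29.5] rotvec [0.028 0.009 0.   ] clock 14.53 F [-0.3  0.4 -0.6] gap 0.502
fork 0.89 [ 0.55936758 -0.08680882  0.00938791]
fork_tip 0.64 [ 0.56040748 -0.08558479  0.00995392]
```

View pics/v13.png

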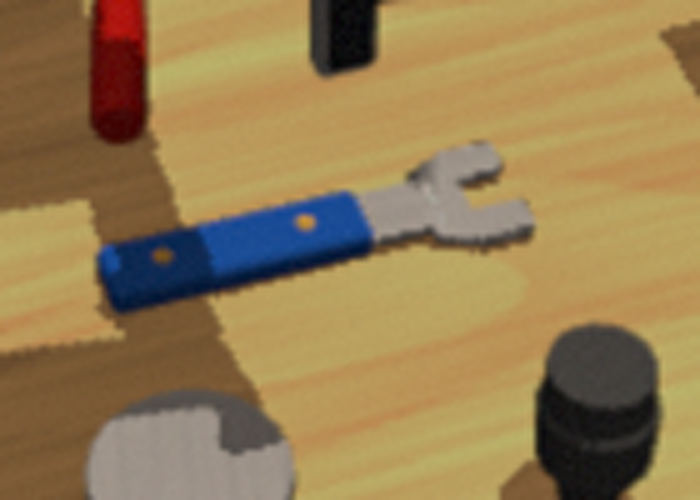

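View pics/top13.png

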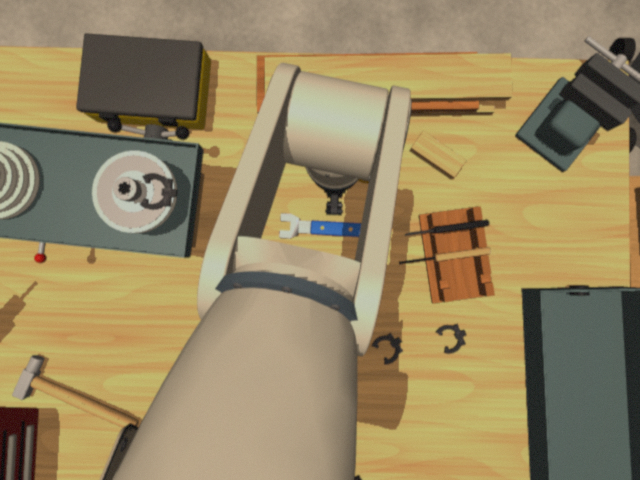

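```bash
python3 - <<'E'
from h import *
from clipfit import fit
t=cv2.imread("pics/top13.png")
cv2.imwrite("pics/v14.png",np.hstack([cv2.resize(t[200:250,270:370],None,fx=5,fy=5,interpolation=cv2.INTER_CUBIC)[:, :500],cv2.resize(t[166:216,130:190],None,fx=5,fy=5,interpolation=cv2.INTER_CUBIC)]))
def pts(n,x,y,th):
    c,s=np.cos(th),np.sin(th); f=[]
    for a,b,z in[(120,26,.010),(120,-26,.010),(120,10,.010),(120,-10,.010),(55,15,.014),(55,-15,.014),(-55,15,.014),(-55,-15,.014),(98,10,.010),(98,-10,.010)]:
        f.append(proj(n,[x+(c*a-s*b)/1e3,y+(s*a+c*b)/1e3,z]))
    return np.array(f)
from scipy.optimize import least_squares
# scene keypoints from v13 (crop /5 + (260,270)): prong outer ends, handle corners
k=np.array([(485,143),(533,212),(353,192),(374,238),(100,250),(120,292)])/5+[259.6,269.6]
idx=[0,1,4,5,6,7]
g=lambda p:(pts("scene",p[0],p[1],p[2])[[0,1,4,5,6,7]]-k).ravel()
o=least_squares(g,[.56,-.12,1.57]);print("scene",o.x,o.fun.round(1))
for n in("top","scene"):
    im=cv2.imread(f"pics/{n}13.png"); u=pts(n,*o.x); print(n,u.round(1).tolist())
E
```

```text
scene [ 0.56697511 -0.12531833  1.56614584] [ 0.4 -1.2  1.   1.7 -0.2 -1.6  1.  -0.9 -1.2 -0.3 -0.9  1.8]
top [[279.3, 237.3], [280.2, 212.8], [279.6, 229.7], [280.0, 220.3], [310.1, 232.9], [310.6, 218.7], [362.3, 234.6], [362.7, 220.4], [290.0, 230.1], [290.3, 220.6]]
scene [[357.0, 297.0], [367.2, 313.7], [360.1, 302.0], [364.0, 308.4], [330.0, 306.4], [335.4, 316.3], [278.4, 319.3], [282.7, 329.8], [350.3, 304.5], [354.1, 310.9]]
```

View pics/v14.png

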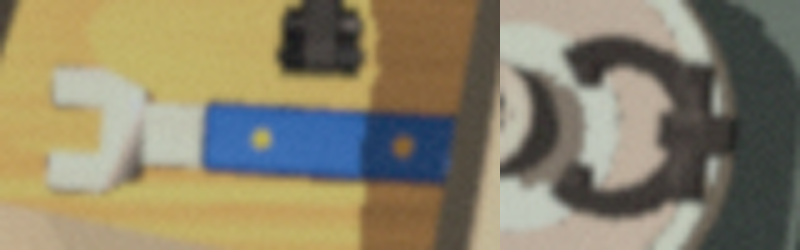

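```bash
python3 - <<'E'
from h import *
from clipfit import *
im=cv2.imread("pics/top13.png")
print(px2plane("top",(177,193),.232),px2plane("top",(155.2,191.4),.232))
# shoulder back line ends
for uv in [(( 713-500)/5+130,68/5+166),((712-500)/5+130,197/5+166)]: print("shoulder",px2plane("top",uv,.232))
# fit restricted with darkness
u,v=proj("top",[.6,.178,.226]); 
def f2(p):
    m=render("top",p[0]/1e3,p[1]/1e3,p[2],.226,roi); return ((cv2.GaussianBlur(m,(0,0),.7)-t)**2).sum()
roi=(142,168,40,48); g=im[168:216,142:182].max(2).astype(float); t=np.clip((110-g)/60,0,1); t[:, 34:][g[:,34:]>45]*=0.3
o=minimize(f2,[600,178,1.57],method="Nelder-Mead",options=dict(initial_simplex=np.array([[600,178,1.57],[605,178,1.57],[600,183,1.57],[600,178,1.7]])));print(o.x,o.fun,(t**2).sum())
want([.565,-.127,.05],down(1.565))
E
```

```text
[0.59652797 0.13823461 0.232     ] [0.59821913 0.17393067 0.232     ]
shoulder [0.61830345 0.14640195 0.232     ]
shoulder [0.57606864 0.14482418 0.232     ]
[599.43946579 179.38832542   1.5046323 ] 167.3643153784122 326.7703638888889
shift mm [ -8.  -69.3 127.8] rotvec [0.016 0.007 0.006] clock 14.73 F [ 0.8 -0.  -0.3] gap 0.501
```

```bash
python3 -m pendant '[[-2,-17,10,0.005,0.003,0.003],[-2,-18,25,0.005,0.003,0.003],[-2,-18,30,0.005,0,0],[-1,-15,30,0,0,0],[0,0,0,0,0,0]]'
python3 -c "
from h import *
want([.565,-.127,.003],down(1.565))"
```

```text
clock: 15.15
position: [0.5667, -0.125, 0.0778]
tool_rot: [-0.005, 0.708, 0.706, -0.005]
ft_force: [-1.3, 0.9, -2.1]
finger_gap: 0.505
shift mm [-2.  -0.5 74.8] rotvec [-0.015  0.     0.002] clock 15.15 F [-1.3  0.9 -2.1] gap 0.505
```

```bash
python3 -m pendant '[[-1,-1,20,-0.008,0,0],[-1,0,20,-0.004,0,0],[0,0,15,0,0,0],[0,0,8,0,0,0]]'
python3 -c "
from h import *
want([.565,-.127,.003],down(1.565))
im=vision.get_image('scene'); cv2.imwrite('pics/v15.png',cv2.resize(im[230:370,260:400],None,fx=4,fy=4,interpolation=cv2.INTER_CUBIC))"
```

```text
clock: 15.48
position: [0.5703, -0.1272, 0.0117]
tool_rot: [-0.005, 0.708, 0.706, -0.004]
ft_force: [-0.4, -0.6, 0.2]
finger_gap: 0.499
shift mm [ 0.2 -5.2  8.8] rotvec [-0.013 -0.001  0.003] clock 15.48 F [-0.4 -0.6  0.2] gap 0.499
```

View pics/v15.png

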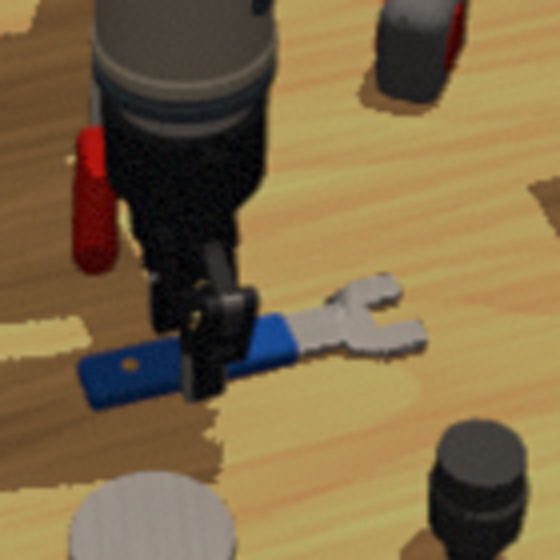

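```bash
python3 -m pendant '[[0,-5,2,-0.012,0,0],[0,0,3,0,0,0]]'
python3 -m pendant '[[0,0,2,0,0,0]]'
python3 -c "
from h import *
want([.565,-.127,.003],down(1.565))"
```

```text
clock: 15.7
position: [0.567, -0.127, 0.0059]
tool_rot: [-0.001, 0.708, 0.706, -0.0]
ft_force: [-0.1, -0.6, 0.5]
finger_gap: 0.502
clock: 15.78
position: [0.5677, -0.1271, 0.0043]
tool_rot: [-0.001, 0.708, 0.706, 0.0]
ft_force: [0.1, -0.1, -0.2]
finger_gap: 0.496
shift mm [ 0.1 -2.7  1.3] rotvec [-0.001 -0.002  0.004] clock 15.78 F [ 0.1 -0.1 -0.2] gap 0.496
```

```bash
python3 -m pendant '[[0,-2,-1,0,0,0],[0,0,0,0,0,0],[0,0,0,0,0,0],[0,0,0,0,0,0]]' 0
python3 -m pendant '[[0,0,0,0,0,0]]'
python3 -m pendant '[[0,0,-10,0,0,0],[0,0,-25,0,0,0],[0,0,-38,0,0,0],[0,0,-38,0,0,0],[0,0,-38,0,0,0]]'
python3 -c "
from h import *
im=vision.get_image('scene'); cv2.imwrite('pics/v16.png',cv2.resize(im[180:320,260:400],None,fx=4,fy=4,interpolation=cv2.INTER_CUBIC))
cv2.imwrite('pics/scene16.png',im)
t=vision.get_image('top'); cv2.imwrite('pics/top16.png',t)
want([.6,-.08,.26],down(1.5708))"
```

```text
clock: 16.12
position: [0.5667, -0.1273, 0.0075]
tool_rot: [-0.0, 0.708, 0.706, 0.001]
ft_force: [0.1, 0.2, -1.7]
finger_gap: 0.326
clock: 16.2
position: [0.5668, -0.1274, 0.0079]
tool_rot: [0.0, 0.708, 0.706, 0.001]
ft_force: [0.1, -0.6, -1.9]
finger_gap: 0.325
clock: 16.62
position: [0.5603, -0.1261, 0.1557]
tool_rot: [-0.007, 0.708, 0.706, -0.004]
ft_force: [0.5, -0.3, -3.1]
finger_gap: 0.331
shift mm [ 47.4  34.4 -98.9] rotvec [-0.004 -0.002 -0.002] clock 16.72 F [-0.3 -0.8 -1.2] gap 0.325
```

View pics/v16.png

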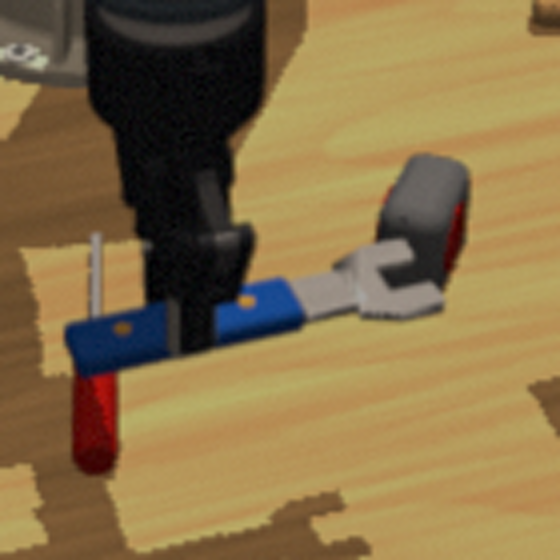

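View pics/top16.png

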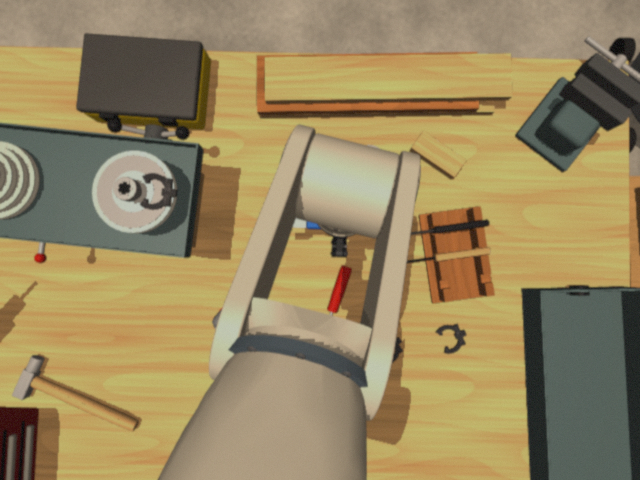

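```bash
python3 -m pendant '[[15,6,-16,-0.001,0,0],[20,7,-18,-0.001,0,0],[22,8,-18,-0.001,0,0],[22,8,-16,-0.001,0,0],[20,6,-8,0,0,0]]'
python3 -m pendant '[[10,1,-1,0,0,0],[0,0,0,0,0,0]]'
python3 - <<'E'
from h import *
want([.5985,0,.2305],down(1.5708))
for n in("top","scene"):
    im=vision.get_image(n); cv2.imwrite(f"pics/{n}17.png",im)
cv2.imwrite("pics/v17.png",np.hstack([cv2.resize(cv2.imread("pics/top17.png")[140:250,110:260],None,fx=2.65,fy=3.6*2.65/3.6),cv2.resize(cv2.imread("pics/scene17.png")[145:255,380:530],None,fx=2.65,fy=2.65)]))
E
```

```text
clock: 17.13
position: [0.5981, -0.0286, 0.2408]
tool_rot: [-0.001, 0.71, 0.704, -0.0]
ft_force: [0.5, -0.4, -2.3]
finger_gap: 0.327
clock: 17.3
position: [0.6004, -0.0149, 0.2436]
tool_rot: [0.0, 0.709, 0.705, 0.001]
ft_force: [0.7, 0.2, -1.4]
finger_gap: 0.325
shift mm [14.9 -2.  13.1] rotvec [ 0.002 -0.002 -0.005] clock 17.3 F [ 0.7  0.2 -1.4] gap 0.325
```

View pics/v17.png

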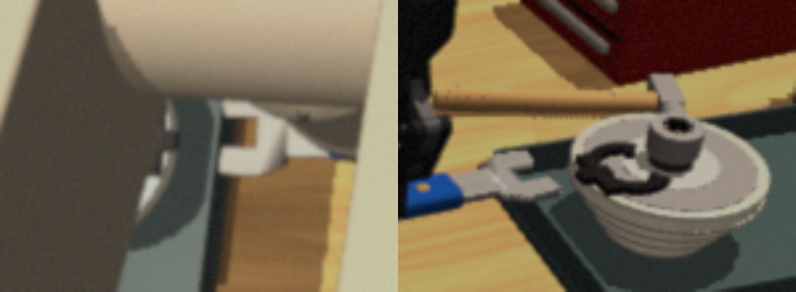

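```bash
python3 - <<'E'
from h import *
t=cv2.imread("pics/top17.png")
cv2.imwrite("pics/v18.png",cv2.resize(t[170:215,160:230],None,fx=10,fy=10,interpolation=cv2.INTER_CUBIC))
print(proj("top",[.5985,.138,.232]),proj("top",[.600,.107,.247]))
E
```

```text
[177.19747727 191.80016806] [193.40674615 189.84443651]
```

View pics/v18.png

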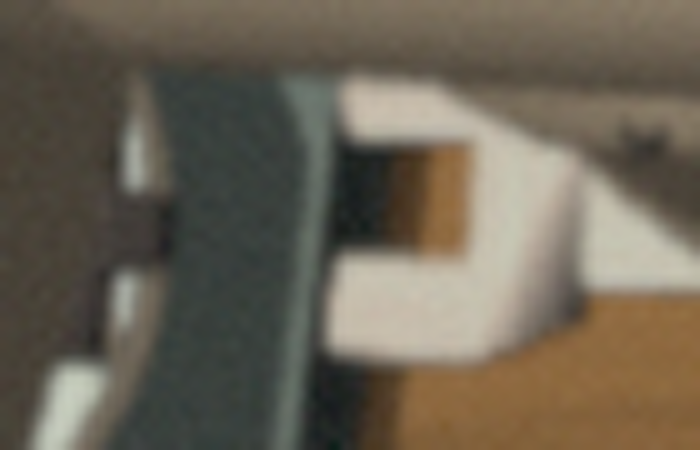

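```bash
python3 -m pendant '[[5,-2,6,0.001,-0.001,-0.003],[6,0,4,0,0,0],[2,0,2,0,0,0]]'
python3 - <<'E'
from h import *
want([.598,0.005,.2304],down(1.5708))
im=vision.get_image("scene"); cv2.imwrite("pics/v19.png",cv2.resize(im[160:250,420:530],None,fx=6,fy=6,interpolation=cv2.INTER_CUBIC))
E
```

```text
clock: 17.65
position: [0.5956, -0.0059, 0.2275]
tool_rot: [-0.001, 0.709, 0.705, -0.002]
ft_force: [0.0, -0.6, -2.5]
finger_gap: 0.325
shift mm [11.   2.3 -2.9] rotvec [-0.004  0.001 -0.005] clock 17.65 F [ 0.  -0.6 -2.5] gap 0.325
```

View pics/v19.png

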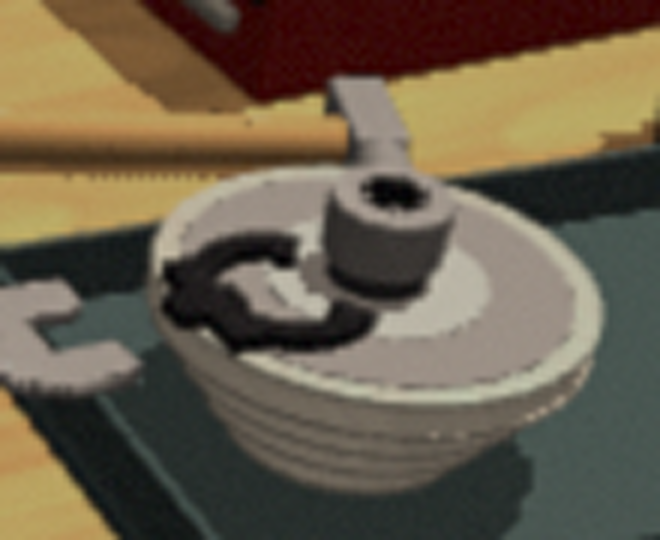

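```bash
python3 - <<'E'
from h import *
for dz in(0,.005): print(proj("scene",[.6216,.115,.2298+dz]),proj("scene",[.5696,.115,.2298+dz]))
print("pixels",np.array([140,365])/6+[419.6,159.6],np.array([80,290])/6+[419.6,159.6])
print("clip tab", proj("scene",[.598,.138,.232]))
E
python3 -m pendant '[[3,2,-3,-0.003,0,-0.004],[3,0,0,0,0,0]]'
python3 -c "
from h import *
want([.598,0.015,.2304],down(1.5708))"
```

```text
[442.85339235 220.2980741 ] [428.22717342 205.3467939 ]
[443.27856587 217.98927023] [428.58876378 203.08399759]
pixels [442.93333333 220.43333333] [432.93333333 207.93333333]
clip tab [447.25339989 209.98805066]
clock: 17.87
position: [0.5965, -0.0005, 0.2287]
tool_rot: [-0.001, 0.708, 0.706, -0.002]
ft_force: [-0.2, -0.1, -2.0]
finger_gap: 0.326
shift mm [15.5  1.4 -1.7] rotvec [-0.005  0.001 -0.002] clock 17.87 F [-0.2 -0.1 -2. ] gap 0.326
```

```bash
python3 -m pendant '[[4,2,-2.5,-0.003,0,-0.002],[4,0,0,0,0,0]]'
python3 - <<'E'
from h import *
want([.598,0.025,.2304],down(1.5708))
im=vision.get_image("scene"); cv2.imwrite("pics/v20.png",cv2.resize(im[160:250,420:530],None,fx=6,fy=6,interpolation=cv2.INTER_CUBIC))
E
```

```text
clock: 18.03
position: [0.5988, 0.0077, 0.2314]
tool_rot: [0.0, 0.707, 0.707, -0.001]
ft_force: [-0.5, -0.0, -2.7]
finger_gap: 0.326
shift mm [17.3 -0.8  0.9] rotvec [-0.002  0.002 -0.   ] clock 18.03 F [-0.5 -0.  -2.7] gap 0.326
```

View pics/v20.png

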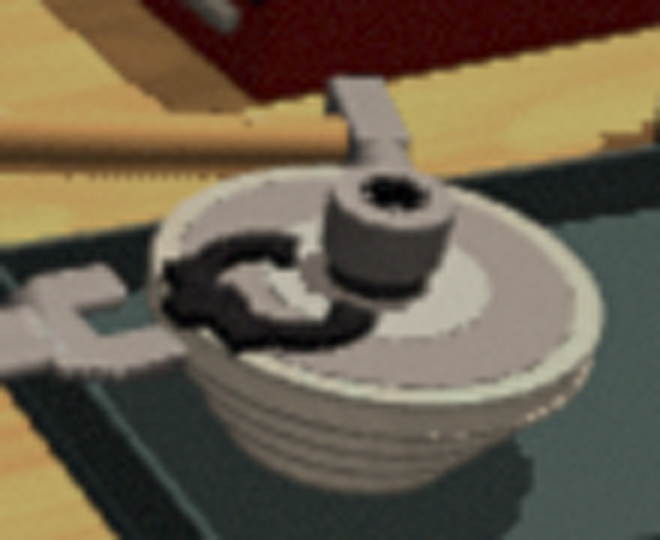

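```bash
python3 -m pendant '[[5,-1,1,-0.001,0,0],[6,0,0,0,0,0]]'
python3 -m pendant '[[4,0,0,0,0,0]]'
python3 - <<'E'
from h import *
want([.598,0.025,.2304],down(1.5708))
im=vision.get_image("scene"); cv2.imwrite("pics/v21.png",cv2.resize(im[160:250,420:530],None,fx=6,fy=6,interpolation=cv2.INTER_CUBIC))
E
```

```text
clock: 18.25
position: [0.5977, 0.0198, 0.2304]
tool_rot: [0.0, 0.707, 0.707, -0.001]
ft_force: [-0.4, -0.2, -2.8]
finger_gap: 0.325
clock: 18.33
position: [0.5977, 0.0246, 0.2305]
tool_rot: [0.0, 0.707, 0.707, -0.001]
ft_force: [0.1, -0.2, -1.4]
finger_gap: 0.329
shift mm [0.4 0.3 0.1] rotvec [-0.     0.001 -0.   ] clock 18.33 F [ 0.1 -0.2 -1.4] gap 0.329
```

View pics/v21.png

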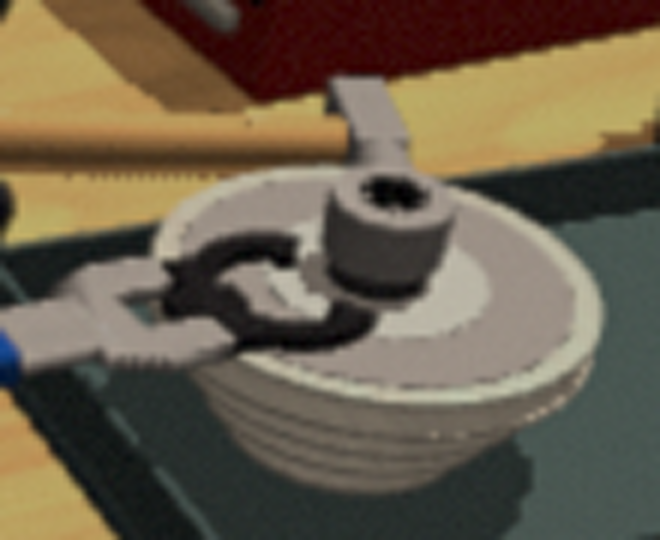

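Prongs sit at the clip's shoulders with the tab in the notch. Pushing.

```bash
python3 -m pendant '[[5,0,0,0,0,0],[5,0,0,0,0,0]]'
python3 -m pendant '[[5,0,0,0,0,0]]'
python3 -m pendant '[[4,0,0,0,0,0]]'
python3 - <<'E'
from h import *
want([.598,0.062,.2304],down(1.5708))
im=vision.get_image("scene"); cv2.imwrite("pics/v22.png",cv2.resize(im[160:250,420:530],None,fx=6,fy=6,interpolation=cv2.INTER_CUBIC))
E
```

```text
clock: 18.55
position: [0.5975, 0.0357, 0.2304]
tool_rot: [0.0, 0.707, 0.707, -0.001]
ft_force: [-0.4, 0.4, -2.1]
finger_gap: 0.324
clock: 18.63
position: [0.5975, 0.0411, 0.2305]
tool_rot: [0.0, 0.707, 0.707, -0.001]
ft_force: [1.0, -1.4, -2.5]
finger_gap: 0.331
clock: 18.72
position: [0.5976, 0.0453, 0.2304]
tool_rot: [0.001, 0.707, 0.707, -0.001]
ft_force: [0.1, -5.6, -1.8]
finger_gap: 0.327
shift mm [16.7  0.4  0. ] rotvec [-0.     0.002  0.   ] clock 18.72 F [ 0.1 -5.6 -1.8] gap 0.327
```

View pics/v22.png

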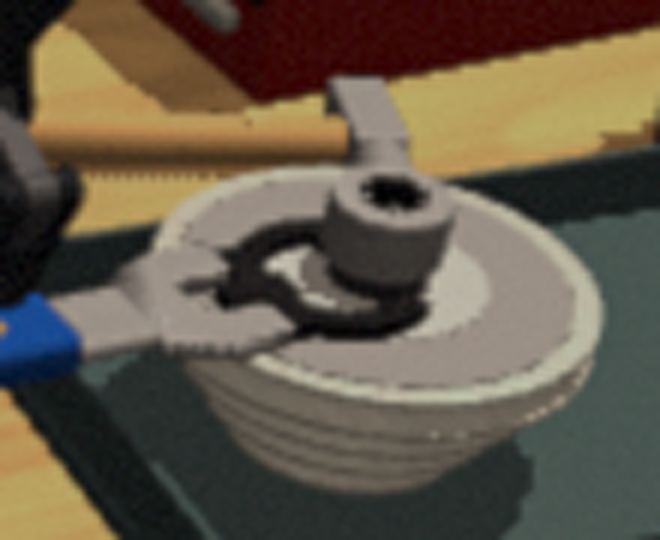

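```bash
for i in 1; do python3 -m pendant '[[4,0,0,0,0,0]]'; python3 -m pendant '[[4,0,0,0,0,0]]'; python3 -m pendant '[[4,0,0,0,0,0]]'; done
python3 -m pendant '[[3,0,0,0,0,0]]'
```

```text
clock: 18.85
position: [0.5976, 0.0495, 0.2305]
tool_rot: [0.001, 0.707, 0.707, -0.001]
ft_force: [0.7, -5.1, -2.3]
finger_gap: 0.328
clock: 18.93
position: [0.5977, 0.0534, 0.2305]
tool_rot: [0.001, 0.707, 0.707, -0.001]
ft_force: [0.2, -4.1, -2.2]
finger_gap: 0.325
clock: 19.02
position: [0.5977, 0.0575, 0.2305]
tool_rot: [0.001, 0.707, 0.707, -0.001]
ft_force: [-0.5, -1.1, -1.8]
finger_gap: 0.327
clock: 19.1
position: [0.5977, 0.0612, 0.2305]
tool_rot: [0.001, 0.707, 0.707, -0.001]
ft_force: [-0.9, -0.7, -1.9]
finger_gap: 0.325
```

```bash
python3 -m pendant '[[2,0,0,0,0,0]]'
python3 - <<'E'
from h import *
for n in("top","scene"):
    im=vision.get_image(n); cv2.imwrite(f"pics/{n}23.png",im)
cv2.imwrite("pics/v23.png",np.hstack([cv2.resize(cv2.imread("pics/top23.png")[150:230,90:190],None,fx=4,fy=4,interpolation=cv2.INTER_CUBIC),cv2.resize(cv2.imread("pics/scene23.png")[165:245,430:530],None,fx=4,fy=4,interpolation=cv2.INTER_CUBIC)]))
E
```

```text
clock: 19.18
position: [0.5977, 0.0619, 0.2304]
tool_rot: [0.002, 0.707, 0.707, -0.002]
ft_force: [-0.1, -21.1, -1.2]
finger_gap: 0.328
```

View pics/v23.png

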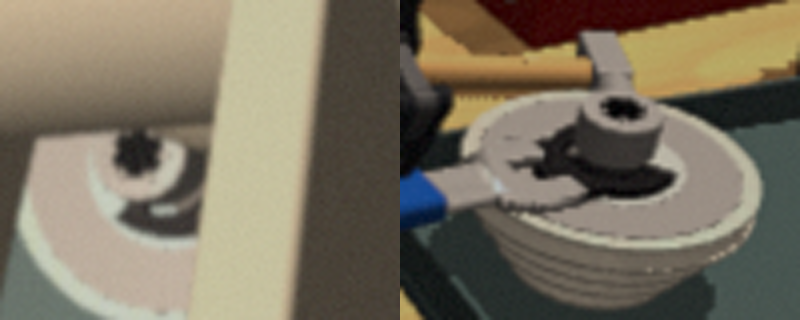

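```bash
python3 -m pendant '[[2,0,0,0,0,0],[1,0,0,0,0,0]]'
python3 -m pendant '[[-3,0,0,0,0,0],[-6,0,0,0,0,0],[-12,0,0,0,0,0],[-20,0,0,0,0,0],[-25,0,0,0,0,0]]'
python3 - <<'E'
from h import *
want([.565,-.127,.25],down(1.5708))
for n in("top","scene"):
    im=vision.get_image(n); cv2.imwrite(f"pics/{n}24.png",im)
cv2.imwrite("pics/v24.png",np.hstack([cv2.resize(cv2.imread("pics/top24.png")[150:230,90:190],None,fx=4,fy=4,interpolation=cv2.INTER_CUBIC),cv2.resize(cv2.imread("pics/scene24.png")[165:245,430:530],None,fx=4,fy=4,interpolation=cv2.INTER_CUBIC)]))
E
```

```text
clock: 19.45
position: [0.5978, 0.0615, 0.2305]
tool_rot: [0.004, 0.707, 0.707, -0.005]
ft_force: [1.0, -5.2, -0.9]
finger_gap: 0.327
clock: 19.87
position: [0.5977, -0.0025, 0.2311]
tool_rot: [0.003, 0.705, 0.709, -0.003]
ft_force: [0.7, -1.1, -2.4]
finger_gap: 0.33
shift mm [-124.5  -33.4  -17.8] rotvec [-0.     0.009  0.006] clock 19.87 F [ 0.7 -1.1 -2.4] gap 0.33
```

View pics/v24.png

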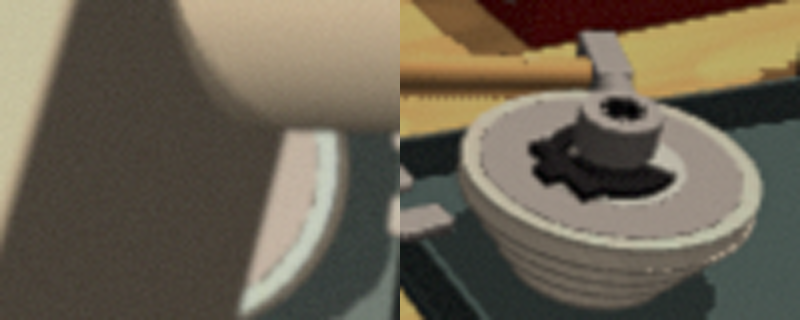

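```bash
python3 -m pendant '[[-30,-6,-4,0,0.002,0.001],[-30,-8,-2,0,0.002,0.001],[-30,-8,8,0,0.002,0.001],[-28,-8,16,0,0.002,0.001],[-4,-2,20,0,0,0]]'
python3 - <<'E'
from h import *
from clipfit import outline
want([.560,-.125,.10],down(1.5708))
def ov(n,im,x,y,th,box,s):
    u0,v0,w,h=box; big=cv2.resize(im[v0:v0+h,u0:u0+w],None,fx=s,fy=s,interpolation=cv2.INTER_CUBIC); big2=big.copy()
    c,si=np.cos(th),np.sin(th)
    for p in outline():
        q=np.array([(proj(n,[x+(c*a-si*b)/1e3,y+(si*a+c*b)/1e3,.232])-[u0-.5,v0-.5])*s for a,b in p])
        cv2.polylines(big2,[q.round().astype(np.int32)],True,(0,0,255),1)
    return np.vstack([big,big2])
o=[]
for n,b in(("top",(90,150,80,60)),("scene",(440,170,80,60))):
    im=vision.get_image(n); cv2.imwrite(f"pics/{n}25.png",im); o.append(ov(n,im,.5995,.213,np.pi/2,b,5))
cv2.imwrite("pics/v25.png",np.hstack(o))
E
```

```text
clock: 20.38
position: [0.5683, -0.1318, 0.1974]
tool_rot: [0.004, 0.707, 0.707, 0.003]
ft_force: [0.4, 0.3, -2.1]
finger_gap: 0.329
shift mm [ 6.8 -9.2 97.3] rotvec [ 0.01  0.   -0.  ] clock 20.38 F [ 0.4  0.3 -2.1] gap 0.329
```

View pics/v25.png

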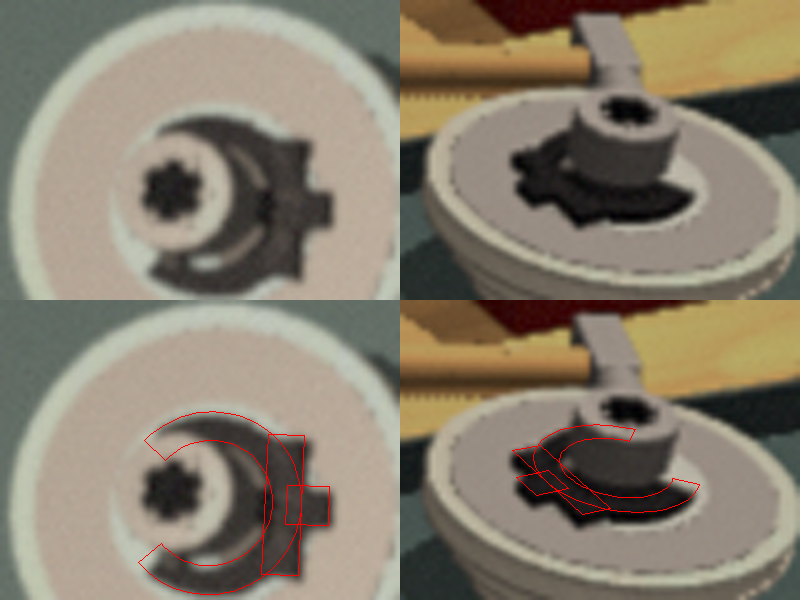

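Relative to the hub ring in the same picture, the clip centre is within ~1 mm of the sleeve axis: home. Now to lay the fork down.

```bash
python3 -m pendant '[[4,-5,25,0.005,0,0],[3,-4,38,0.004,0,0],[0,0,38,0,0,0],[0,0,30,0,0,0],[0,0,15,0,0,0]]'
python3 -m pendant '[[0,0,5,0,0,0],[0,0,3,0,0,0]]'
python3 -c "
from h import *
want([.560,-.125,.0085],down(1.5708))"
```

```text
clock: 20.9
position: [0.5649, -0.1192, 0.0524]
tool_rot: [0.002, 0.708, 0.706, 0.004]
ft_force: [-0.1, 0.0, -1.8]
finger_gap: 0.327
clock: 21.07
position: [0.5644, -0.1169, 0.0421]
tool_rot: [-0.0, 0.707, 0.707, 0.003]
ft_force: [-0.1, -0.3, -1.6]
finger_gap: 0.329
shift mm [-8.3 -4.6 33.6] rotvec [ 0.004 -0.004 -0.001] clock 21.07 F [-0.1 -0.3 -1.6] gap 0.329
```

```bash
python3 -m pendant '[[0,0,10,0.002,-0.003,0],[0,0,10,0.002,0,0],[0,0,6,0,0,0],[0,0,2,0,0,0]]'
python3 -m pendant '[[0,0,1.6,0,0,0]]'
python3 -m pendant '[[0,0,1.6,0,0,0]]'
```

```text
clock: 21.4
position: [0.5685, -0.1159, 0.0157]
tool_rot: [0.002, 0.707, 0.707, 0.002]
ft_force: [-0.5, 0.3, -2.1]
finger_gap: 0.326
clock: 21.48
position: [0.5689, -0.1159, 0.0142]
tool_rot: [0.002, 0.707, 0.707, 0.002]
ft_force: [-0.5, -0.4, -1.1]
finger_gap: 0.325
clock: 21.57
position: [0.5691, -0.116, 0.0128]
tool_rot: [0.002, 0.707, 0.707, 0.003]
ft_force: [-1.1, -0.7, -2.7]
finger_gap: 0.327
```

```bash
python3 -m pendant '[[0,0,2,0.002,0,0]]'
python3 -m pendant '[[0,0,2,0,0,0]]'
python3 -m pendant '[[0,0,1.6,0,0,0]]'
```

```text
clock: 21.65
position: [0.5694, -0.1161, 0.011]
tool_rot: [0.002, 0.707, 0.707, 0.002]
ft_force: [0.7, -0.6, -2.1]
finger_gap: 0.326
clock: 21.73
position: [0.5698, -0.1163, 0.0093]
tool_rot: [0.002, 0.707, 0.707, 0.002]
ft_force: [-0.1, 0.2, -2.1]
finger_gap: 0.325
clock: 21.82
position: [0.5699, -0.1164, 0.0077]
tool_rot: [0.002, 0.707, 0.707, 0.002]
ft_force: [0.0, -0.4, -2.3]
finger_gap: 0.326
```

```bash
python3 -m pendant '[[0,0,0,0,0,0],[0,0,0,0,0,0],[0,0,0,0,0,0]]' 0.5
python3 -m pendant '[[0,0,-10,0,0,0],[0,0,-25,0,0,0],[0,0,-38,0,0,0],[0,0,-38,0,0,0],[0,0,-38,0,0,0]]'
python3 -m pendant '[[-25,-30,-20,0,0,0],[-25,-30,-20,0,0,0],[-25,-30,-10,0,0,0],[-25,-30,0,0,0,0],[0,0,0,0,0,0]]'
python3 - <<'E'
from h import *
s=bot.state(); print(s["clock"],s["dq"].round(3))
for n in("top","scene"):
    im=vision.get_image(n); cv2.imwrite(f"pics/{n}26.png",im)
E
```

```text
clock: 22.07
position: [0.5704, -0.1166, 0.0081]
tool_rot: [0.003, 0.707, 0.707, 0.003]
ft_force: [-1.0, 0.8, 0.8]
finger_gap: 0.5
clock: 22.48
position: [0.5638, -0.1155, 0.1569]
tool_rot: [-0.003, 0.707, 0.707, -0.001]
ft_force: [0.4, 0.1, 0.7]
finger_gap: 0.502
clock: 22.9
position: [0.4498, -0.2165, 0.2218]
tool_rot: [0.007, 0.705, 0.709, 0.003]
ft_force: [-0.2, 0.7, -0.2]
finger_gap: 0.499
22.9 [ 0.043 -0.033 -0.057  0.04   0.009  0.064]
```

View pics/scene26.png

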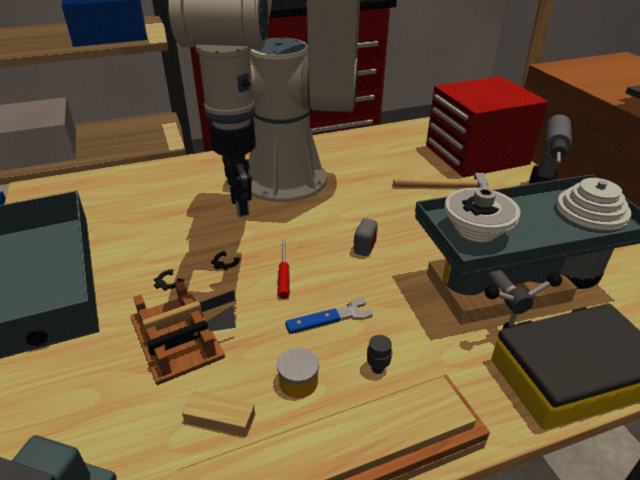

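View pics/top26.png

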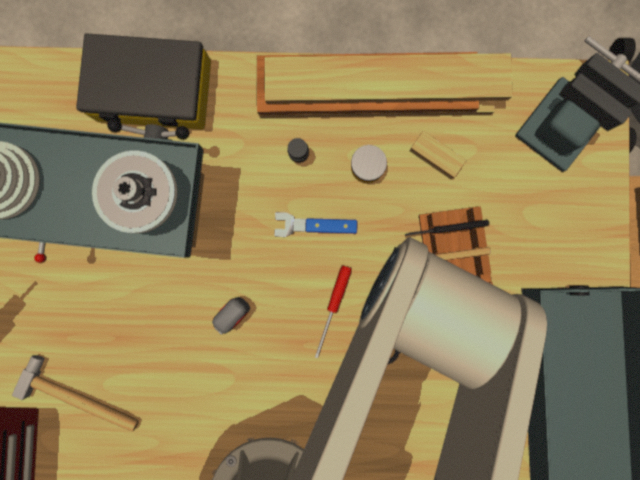

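The pictures show the clip around the sleeve at (135,190) in the top view and the fork flat on the bench at (318,226). The other things are at their first pixels. The arm is clear, so I'm handing in.

```bash
python3 -m pendant '[[0,0,0,0,0,0],[0,0,0,0,0,0]]'; python3 -c "
from workcell import bot
print(bot.close_job())"
```

```text
clock: 23.17
position: [0.4545, -0.2141, 0.2226]
tool_rot: [0.008, 0.705, 0.709, 0.005]
ft_force: [0.9, -0.2, -0.5]
finger_gap: 0.503
the job is handed in; nothing more can be done
None
```

The retaining clip is home in the groove at the foot of the sleeve and the job is handed in at 23.2 s. No verdict was reported.

- **Clip:** I took the leftmost of the three look-alike clips. I set it flat on the pulley face about 36 mm from the sleeve axis with its mouth towards the sleeve, and let go of it.
- **Fork:** I lifted it from the rack by the handle sides and laid it down on the bench to regrasp it across its width. I then pushed along the face with the blade flat and the tab in its notch.
- **Push:** The force rose to about 5 N, then fell as the clip snapped on. It ended at a firm stop of about 21 N, with the fork where "fully home" should put it.

**Last checks:**
- **Seating:** In the top picture the clip centre is within about 1 mm of the sleeve axis, measured against the hub ring. My overlay from the absolute calibration sat 1 to 3 pixels off in both views, which I put down to calibration.
- **Fork and the rest:** The fork lies flat on the bench, the other tools and things look unmoved, and the arm is clear.

One touch was harder than I meant: while feeling for the bench at the first grasp, the finger tips pressed on it with about 70 N. That is under the 120 N wrist limit. It is over the 40 N limit set for the arm and gripper body, which counts against the job if finger tips count as the gripper's body.

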